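# Change the stake and set the post and prop to height

## Robot

A 6-joint arm with a two-finger parallel gripper is mounted at the origin on a cart in front of the work surface, level with it; the furniture and walls round the work are solid. World frame = base frame: x ahead of the robot, y to its left, z up, the work surface at z = 0. Lengths are in mm, angles in rad, forces in N, time in s.
With the tool pointing down it reaches from about 350 to 875 mm from the base axis. Payload 4.2 kg.
Tool frame: the origin (TCP) lies between the finger pads; the fingertips stand 11 mm ahead of it and the grasp point (between the pads) lies 8 mm behind it; z points along the fingers, y is the direction in which the jaws open and shut (so a half turn about z gives the same grasp; the last joint's range is limited). The gripper opens to 85 mm and grips with 20 to 120 N. Pads are 22 mm wide; open, the fingers measure 114 mm over their backs; the gripper's body (76 mm by 85 mm) begins 54 mm behind the grasp point. The pads swing forward as they close: fully open they stand 13 mm farther back than shut.
Start: joints at [1.443, 0.385, 0.008, 0, -1.194, -0.259], TCP at [235.734, 578.817, 242.312] pointing down, gripper open.
Joint ranges: [-3.14, 3.14], [-1.21, 2.06], [-1.07, 1.41], [-3.16, 2.05], [-2.99, -0.16], [-3.1, 3.1]. Speed limits (rad/s): [2.79, 2.79, 3.14, 3.14, 3.14, 3.14].

## Interface

Orientations are given as a unit quaternion [x, y, z, w].
In Python, from bench import * gives the robot as it stands. The module is installed in compiled form; this text tells all that it offers.
- The arm moves only by the tool drive_tool, never from a script. Its argument "increments" is a list of rows, each a list of 3 entries, a list of its own where there are three numbers: the gripper command: -1 is shut, 1 is fully open, values between are in proportion, then the shift along the tool's x, y, z scaled (see below), then the turn about the tool's z scaled (see below). In form: [[hand, [tx, ty, tz], turn], ...]. A call has 1 to 20 rows; each row shifts and turns the commanded pose from where the row before left it, along the tool's axes as they then stand; what a row does not reach is not made up. The controller multiplies each number of a shift by 0.3 m and each number of a turn by 2 rad. A row lasts 1/8 s, in which the tool goes at most 62.5 mm and 10.7 degrees, less where a joint would pass 70% of its speed; a pose out of reach is approached as far as the arm can. A call with a number of a shift or a turn outside -1 to 1 is refused whole. A call with a gripper value outside its range is refused whole. The fingers move at their own pace and stop on an object; the grip force is fixed at half the most. Time passes only in rows, so rows that do not move let the fingers close. It gives the time, the measured TCP pose, the force and the opening at its end, in the units of the state.
- read_state(): the state, without advancing time (a new reading comes with each control period).
- get_image(name): name is "scene" or "top" or "wrist"; returns the picture (480x640x3 uint8, red, green, blue); there is no depth.
- calibration(name): a dict with "fovy" (degrees; the focal length in pixels is half the picture's height over the tangent of half this angle, whatever the lens; pixels are square), "cx", "cy" (the principal point, pixels), "R" (3x3) and "t" (3): a world point X has camera coordinates R X + t. Camera axes: x right, y down, z forward; pixel columns grow to the right and rows downward; lengths in mm; the calibration is good to about 2 mm. A picture is of the moment at which its call begins: read the wrist's pose just before it. calibration takes no time and is no camera call; for the wrist camera it gives the pose at the moment of the call.
- job_done(): hands the job in, once; it reports no verdict.
The state is a dict: "clock": time; "joints": joint angles; "joint_vel": joint speeds; "joint_efforts": joint torques, N m; "position": TCP position; "ee_rot": TCP orientation; "contact_force": force on the tool from outside, world axes, zero at the start; "wrist_torque": the same for the moment, N m; "gripper_width": finger opening in mm.
Only numpy, scipy, OpenCV 4.12 (cv2) and the standard library are available. Lean on these libraries where they do the work, as an engineer would, in place of code of your own. Each camera call takes 0.05 s, during which the arm holds its last target.

## Task

Set the bench up for the next planishing job. Leaving the post down for now, twist the domed stake in it until the taper breaks loose and only then draw it out; next raise the emptied post until its brass button pops out through the next hole, and seat the flat-faced stake from the wooden block in it, fully home and upright. Raise the vee-topped prop the same way until its button pops out through the next hole, and finish with every other stake, the domed one and all that stand on the bench included, upright in a hole of the block.

Things in the scene. Friction and masses are not known exactly. Their poses are not given: they have to be found in the camera images.
- post: Stake post: square telescoping steel post on a 110 mm square foot plate on a steel plate, origin under its centre. Bright outer tube 44 mm square, top edge 125 mm above the origin, two 11 mm holes one above the other in its -x face. Its inner tube cannot turn and ends in a round steel collar, 46 mm across and 48 mm tall: grip it by this collar to lift. The top of the collar is post_mouth.
- post_tube (a joint): Height of the post's inner tube, m: 0 = down on its stop, grows as it slides up. Starts at 0; stays anywhere by friction, needs about 10 N to slide up, 2 N more with a stake in it. Its button starts hidden below the lower hole and snaps out through that next hole at 0.040 (1.5 mm of play), which then locks the tube both ways. Slide slowly.
- post_button (a joint): Travel of the post's brass sprung button (9 mm wide), m: 0.001 to 0.003 while held in behind the wall of the outer tube, 0.008 or more when popped out through a hole, 3 mm proud of the outer tube.
- post_mouth (a point): Centre of the rim of the collar on the post's inner tube, moving up with it; z is up, -x is the side of the holes and button. Below it the socket, 28.5 mm wide and 44 mm deep.
- post_seat (a point): Point on the axis of the collar, 42 mm below its rim: the foot of a fully seated stake lies here, its head then resting on the rim.
- prop: Vee prop: a smaller telescoping post of the same kind, on an 85 mm square foot plate, origin under its centre. Bright outer tube 38 mm square, top edge 128 mm above the origin, two holes in its -x face. Its inner tube ends in a steel vee block, see prop_grip.
- prop_tube (a joint): Height of the prop's inner tube, m: 0 = down on its stop, grows as it slides up. Starts between 0 and 0.025 and stays by friction; needs about 9 N to slide up. Its button starts hidden below the lower hole, snaps out through that next hole at 0.045 (1.5 mm of play) and then locks the tube.
- prop_button (a joint): Travel of the prop's brass sprung button, m: 0.001 to 0.003 while held in, 0.008 or more when popped out through a hole.
- prop_grip (a point): Centre of the vee block on top of the prop's inner tube, moving up with it: 44 mm along its x, 30 mm along its y (grip it across y), from 15 mm below to 22 mm above this point, with a vee cut along x in its top. -x is the side of the holes and button.
- stake_block: Loose hardwood stake block, 145 x 215 x 66 mm (x, y, z), about 1 kg, origin under its centre. Six round holes, 28.5 mm wide, 60 mm deep from the top, at x = -34 or +34 and y = -68, 0 or +68 mm. Two hold the flat and the ball stake at the start. A stake in a hole rests by its head on the block's top: its foot is then 24 mm (domed stake: tang's end 8 mm) above the underside.
- stake_dome: Steel stake stuck by its taper in the post. Shank as the flat stake's, with a 16 mm necked flat tang (21 x 6 mm) below it. Head 34 mm across from 59 to 90 mm above the tang's end (grip there), low dome to 100 mm. A straight pull only drags the post up; turned 0.65 rad or more from its start, either way about the vertical (0.3 N m, at most 1.4 rad), it lifts out. Origin: centre of the tang's end, z up.
- stake_flat: Steel stake with a flat round face, for the post; starts in the block. Taper shank 42 mm long, 24 mm across at the foot, 26.6 mm under the head. Head 44 mm across from 43 to 71 mm above the foot, flat top at 72 mm. Origin: centre of its foot, z up through the head. 0.2 kg.
- stake_bullet: Steel stake with a tall rounded nose, standing on its foot on the bench (may be absent). Shank as the flat stake's. Head 34 mm across from 43 to 74 mm above the foot, nose to 95 mm. Origin: centre of its foot, z up. 0.2 kg.
- stake_cone: Steel stake with a blunt cone, standing on its foot on the bench (may be absent). Shank as the flat stake's. Head 34 mm across from 43 to 72 mm above the foot, cone to 92 mm. Origin: centre of its foot, z up. 0.2 kg.
- stake_bun: Steel stake with a broad low bun, standing on its foot on the bench (may be absent). Shank as the flat stake's. Head 39 mm across from 43 to 70 mm above the foot, top at 78 mm. Origin: centre of its foot, z up. 0.2 kg.
- stake_ball: Steel stake with a 33 mm ball, top at 90 mm above its foot; starts in a hole of the block and stays there. Shank as the flat stake's. Origin: centre of its foot, z up.
- doming_block: Bystander, leave it where it is: 50 mm steel cube with a dished hollow; origin under its centre.
- wax_tin: Bystander, leave it where it is: round flat tin, 62 mm wide, 23 mm tall; origin under its centre.
Not all that is in view belongs to the job. Leave any pink look-alike of the stake_dome alone.

How it is judged (in metres and radians):
On the way, in this order (a step that is already met when the one before it is completed fails the run):
1. the domed stake is broken loose and drawn right out of the post, which has not yet been raised to a hole (distance between stake_dome and post_seat above 0.06 m and value of joint post_button below 0.005 m), for 0.1 s.
2. the emptied post is raised and its button has popped out through the next hole (value of joint post_tube between 0.036 and 0.044 m and value of joint post_button above 0.006 m), for 0.2 s.
3. the flat-faced stake is seated in the raised post (distance between stake_flat and post_seat below 0.005 m and angle between stake_flat's own z axis and vertical below 0.08 rad and linear speed of stake_flat below 0.03 m/s), for 0.2 s.
At the end, for the whole second after the job is handed in: Post tube at 0.040, prop tube at 0.045 (each 4 mm either way), both buttons out (over 0.006); flat stake within 5 mm of the seat in the post, upright (0.08 rad); all other present stakes upright (0.17 rad) in holes of the block, foot less than 34 mm (dome: 18 mm) above its underside; all at rest (all of step 2 and all of step 3 and value of joint prop_tube between 0.041 and 0.049 m and value of joint prop_button above 0.006 m and z of stake_dome in the frame of stake_block between -0.005 and 0.018 m and x of stake_dome in the frame of stake_block between -0.06 and 0.06 m and y of stake_dome in the frame of stake_block between -0.09 and 0.09 m and angle between each of stake_dome, stake_bullet, stake_cone, stake_bun, stake_ball's own z axis and vertical below 0.17 rad and linear speed of each of stake_dome, stake_bullet, stake_cone, stake_bun, stake_ball below 0.03 m/s and z of stake_bullet in the frame of stake_block between -0.005 and 0.034 m and x of stake_bullet in the frame of stake_block between -0.06 and 0.06 m and y of stake_bullet in the frame of stake_block between -0.09 and 0.09 m and z of stake_cone in the frame of stake_block between -0.005 and 0.034 m and x of stake_cone in the frame of stake_block between -0.06 and 0.06 m and y of stake_cone in the frame of stake_block between -0.09 and 0.09 m and z of stake_bun in the frame of stake_block between -0.005 and 0.034 m and x of stake_bun in the frame of stake_block between -0.06 and 0.06 m and y of stake_bun in the frame of stake_block between -0.09 and 0.09 m and z of stake_ball in the frame of stake_block between -0.005 and 0.034 m and x of stake_ball in the frame of stake_block between -0.06 and 0.06 m and y of stake_ball in the frame of stake_block between -0.09 and 0.09 m); the robot touches nothing.
It fails at once if a bystander (doming block, tin) is pushed more than 4 cm (distance of any of doming_block, wax_tin from where it was at the start of the episode above 0.04 m).
Of stake_bullet, stake_cone, stake_bun only 2 to 3 are there at a start; the rules pass over those that are not, and their reading is None.
At some moment in a run one of stake_block may be knocked a few centimetres aside while the robot is not near it.
It also fails if it takes over 210 s, if anything falls off the work surface, if the arm or the gripper's body presses on something with over 40 N, if the wrist force passes 120 N, or if a joint passes its speed limit or range.

## Working session

There is one attempt and no reset: what is moved stays moved. The work goes in short steps, Python scripts to look and compute and a tool call to move; the robot and the scene stay as the last step left them, time stands still between calls to the robot, and variables do not carry over. Pictures are saved under pics/ and viewed, and the job is handed in when it is done.

Besides the shell and the picture viewer there is one more tool, called after "Request:" as name([rows], argument=value, ...), one row to a line, values as JSON. drive_tool: Moves the arm, as the interface text tells. Shifts and turns lie within -1 to 1; 1 stands for 0.3 m of shift or 2 rad of turn. Its arguments: {"type":"object","properties":{"increments":{"type":"array"}},"required":["increments"]}

```bash
mkdir -p pics; ls; cat > h.py <<'E'
from bench import *
import numpy as np, cv2
def snap(n,f):
    im=get_image(n); cv2.imwrite('pics/'+f+'.png',im[:,:,::-1]); return im
def K(c):
    f=240/np.tan(np.radians(c['fovy'])/2); return f
def proj(c,X):
    p=np.array(c['R'])@np.array(X,float)+np.array(c['t']).ravel(); f=K(c)
    return c['cx']+f*p[0]/p[2], c['cy']+f*p[1]/p[2]
def ray(c,u,v,z):
    R=np.array(c['R']);t=np.array(c['t']).ravel();f=K(c)
    d=R.T@np.array([(u-c['cx'])/f,(v-c['cy'])/f,1]); o=-R.T@t
    return o+d*(z-o[2])/d[2]
E
python3 - <<'E'
from h import *
s=read_state();print(s)
for n in('scene','top','wrist'):
    c=calibration(n);print(n,c); snap(n,n+'0')
E
```

```text
pics
{'clock': 0.0, 'joints': array([ 1.44257260e+00,  3.85590459e-01,  6.64170622e-03, -4.94373660e-04,
       -1.19400703e+00, -2.58582320e-01]), 'joint_vel': array([ 0.00091962,  0.0006365 , -0.00071439,  0.00055804, -0.00131302,
       -0.00099828]), 'joint_efforts': array([ 2.10253957e-04, -3.92291522e+01,  1.88397521e+01,  4.18630421e+00,
       -4.63729579e-03,  1.06204592e-07]), 'position': array([235.55273533, 578.31600102, 241.20799525]), 'ee_rot': array([ 9.81337729e-01, -1.92288957e-01, -1.58934736e-04,  1.09239716e-03]), 'contact_force': array([-0.90319131, -0.52184287, -0.75823586]), 'wrist_torque': array([ 0.01848363, -0.04449067,  0.01445734]), 'gripper_width': 85.344191915444}
scene {'fovy': 54.815397289926906, 'cx': 320.51136181792214, 'cy': 240.74259591161436, 'R': array([[ 0.51226143, -0.8586957 , -0.01516305],
       [-0.54967861, -0.31424717, -0.77401689],
       [ 0.65988003,  0.4048338 , -0.63298337]]), 't': array([-352.37460229,  333.95825979,  943.22362476])}
top {'fovy': 42.32316343651179, 'cx': 326.78079627841515, 'cy': 244.58269850372739, 'R': array([[ 0.44396829, -0.89600382,  0.00832551],
       [-0.84374534, -0.42116603, -0.3327356 ],
       [ 0.30163879,  0.14069945, -0.94298341]]), 't': array([-317.37780765,  394.50393343, 1656.47555522])}
wrist {'fovy': 59.33956262485579, 'cx': 313.87415410559714, 'cy': 245.72607212720345, 'R': array([[-0.37683562, -0.92627847,  0.00176166],
       [-0.89117083,  0.36307021,  0.27201946],
       [-0.25260537,  0.10093668, -0.96229014]]), 't': array([624.34156886, -34.97342505, 378.53479419])}
```

View pics/scene0.png

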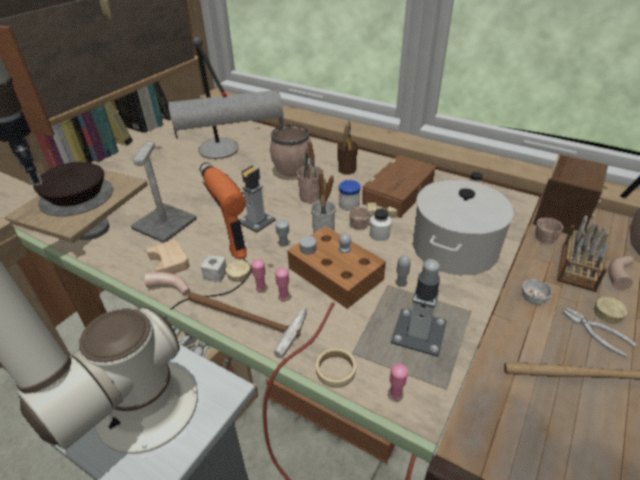

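View pics/top0.png

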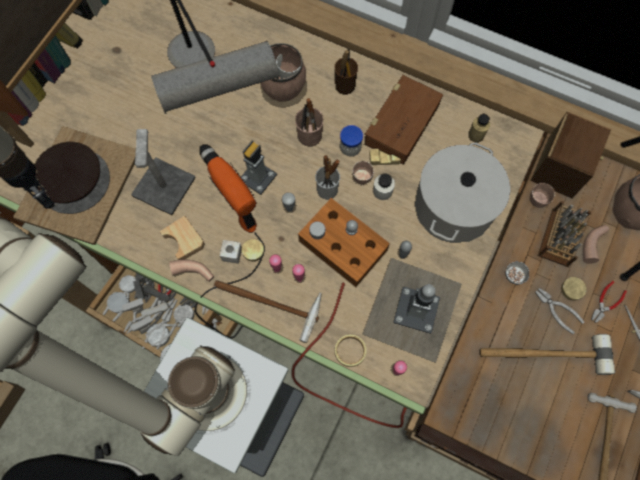

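View pics/wrist0.png

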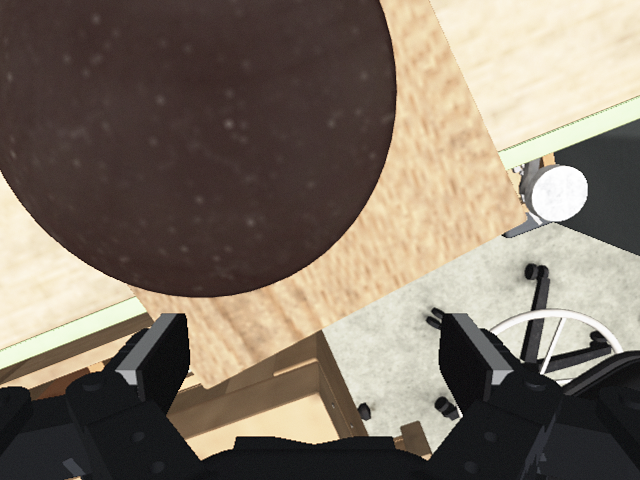

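```bash
python3 - <<'E'
from h import *
for n,(x0,y0,w,h) in {'top':(190,120,280,270),'scene':(180,140,300,270)}.items():
    im=cv2.imread(f'pics/{n}0.png')[y0:y0+h,x0:x0+w]
    s=600/h; im=cv2.resize(im,None,fx=2.2,fy=2.2,interpolation=cv2.INTER_CUBIC)
    cv2.imwrite(f'pics/{n}0c.png',im)
c=calibration('top')
for name,u,v,z in [('post head',428,291,170),('post base',416,308,0),('flat',317,230,75),('ball',351,227,0),('bench r',406,247,80),('bench l',289,200,70),('prop',253,152,150),('pink',400,367,80),('dom cube',230,250,50),('tin',252,249,23)]:
    print(name,ray(c,u,v,z).round())
print(proj(c,[0,0,0]))
E
```

```text
post head [ 465. -410.  170.]
post base [ 459. -406.    0.]
flat [519. -66.  75.]
ball [ 597. -137.    0.]
bench r [ 582. -309.   80.]
bench l [567.  48.  70.]
prop [622. 185. 150.]
pink [ 275. -429.   80.]
dom cube [365. 130.  50.]
tin [402.  83.  23.]
(np.float64(207.9918674065505), np.float64(392.23857915655003))
```

View pics/top0c.png

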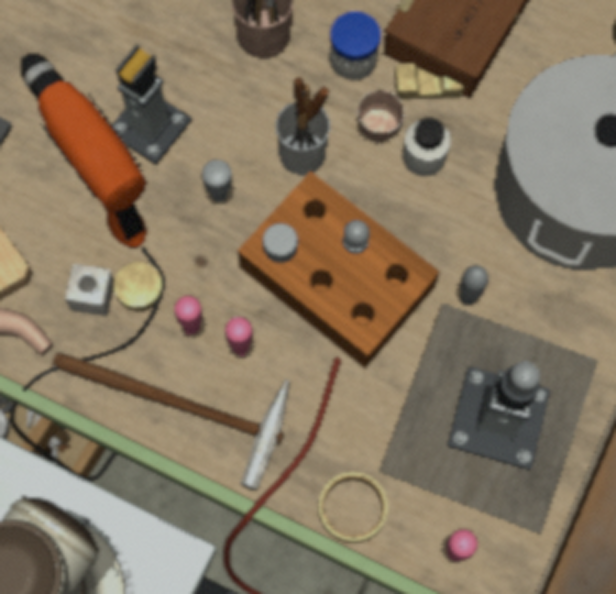

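View pics/scene0c.png

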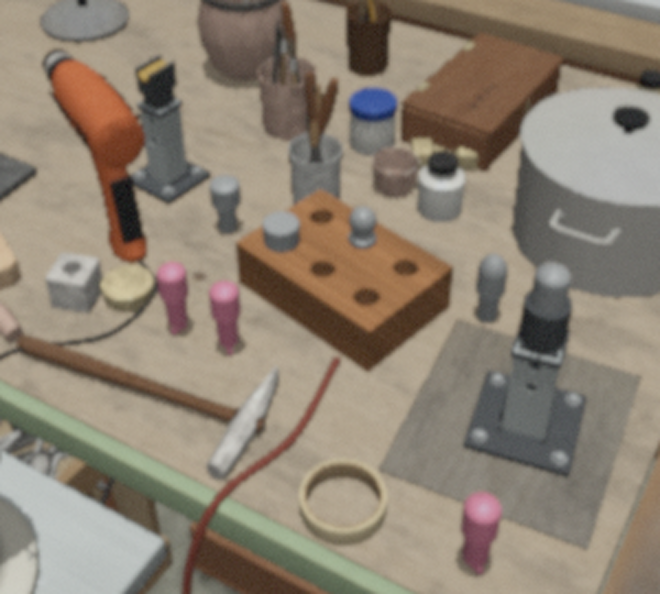

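```bash
cat >> h.py <<'E'
def st():
    s=read_state();q=s['ee_rot'];from scipy.spatial.transform import Rotation as Ro
    R=Ro.from_quat(q).as_matrix();psi=np.arctan2(R[1,0],R[0,0]);return s,R,psi
def go(X,psit=None,n=None):
    s,R,psi=st();d=R.T@(np.array(X)-s['position'])
    print('pos',s['position'].round(1),'psi',psi.round(4),'tilt',np.arccos(-R[2,2]).round(4),'t',round(s['clock'],2),'w',round(s['gripper_width'],1),'F',s['contact_force'].round(1))
    L=np.linalg.norm(d);k=n or int(np.ceil(L/50))
    turn=0 if psit is None else -((psit-psi+np.pi/2)%np.pi-np.pi/2)
    print('tool mm',d.round(1),'total',(d/300).round(4),'rows',k,'perrow',(d/300/k).round(4),'turn total',round(turn/2,4),'turnrows',np.ceil(abs(turn)/0.186))
E
python3 - <<'E'
from h import *
s,R,psi=st();print(psi)
c=calibration('wrist');o=-c['R'].T@c['t'];print('cam',o, 'in tool',R.T@(o-s['position']), 'view in tool',R.T@c['R'].T)
t=calibration('top')
print(ray(t,146,130,130),ray(t,165,190,0))
go([480,20,400])
E
```

```text
-0.3869497935497277
cam [299.7455466  552.84481789 372.8198613 ] in tool [  69.08256433   -0.2720457  -131.33557329] view in tool [[ 6.03808497e-04 -9.62257961e-01 -2.72138297e-01]
 [ 9.99999795e-01  6.39058318e-04 -4.09004590e-05]
 [ 2.13269035e-04 -2.72138217e-01  9.62258149e-01]]
[555.4016802  498.72221976 130.        ] [455.69231525 410.85714455   0.        ]
pos [235.6 578.5 241.5] psi -0.3869 tilt 0.0017 t 0.15 w 85.5 F [ 0.  -0.  -0.7]
tool mm [ 437.1  425.2 -157.8] total [ 1.457   1.4173 -0.5258] rows 13 perrow [ 0.1121  0.109  -0.0404] turn total 0.0 turnrows 0.0
```

Request:
drive_tool([
  [1, [0, 0, -0.15], 0],
  [1, [0, 0, -0.15], 0],
  [1, [0.12, 0.118, -0.02], 0],
  [1, [0.12, 0.118, -0.02], 0],
  [1, [0.12, 0.118, -0.02], 0],
  [1, [0.12, 0.118, -0.02], 0],
  [1, [0.12, 0.118, -0.02], 0],
  [1, [0.12, 0.118, -0.02], 0],
  [1, [0.12, 0.118, -0.02], 0],
  [1, [0.12, 0.118, -0.02], 0],
  [1, [0.12, 0.118, -0.02], 0],
  [1, [0.12, 0.118, -0.02], 0],
  [1, [0.12, 0.118, -0.02], 0],
  [1, [0.12, 0.118, 0], 0],
  [1, [0, 0, 0], 0],
  [1, [0, 0, 0], 0],
])

```text
clock: 2.15
position: [475.3, 22.5, 398.0]
ee_rot: [0.981, -0.192, -0.0, 0.0]
contact_force: [0.9, -0.8, -0.6]
gripper_width: 85.3
```

```bash
python3 - <<'E'
from h import *
snap('wrist','w1');np.save('w1.npy',calibration('wrist'),allow_pickle=True)
go([400,-360,400])
E
```

```text
pos [475.3  22.9 398.1] psi -0.3862 tilt 0.0005 t 2.2 w 85.2 F [ 0.7  0.3 -0.2]
tool mm [ 74.5 383.1  -1.9] total [ 0.2484  1.2769 -0.0063] rows 8 perrow [ 0.031   0.1596 -0.0008] turn total 0.0 turnrows 0.0
```

View pics/w1.png

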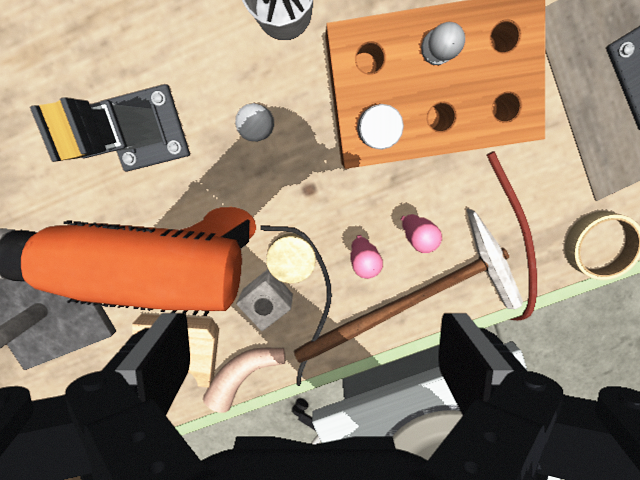

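Request:
drive_tool([
  [1, [0.031, 0.16, 0], 0],
  [1, [0.031, 0.16, 0], 0],
  [1, [0.031, 0.16, 0], 0],
  [1, [0.031, 0.16, 0], 0],
  [1, [0.031, 0.16, 0], 0],
  [1, [0.031, 0.16, 0], 0],
  [1, [0.031, 0.16, 0], 0],
  [1, [0.031, 0.16, 0], 0],
  [1, [0, 0, 0], 0],
  [1, [0, 0, 0], 0],
])

```text
clock: 3.45
position: [400.1, -360.2, 398.3]
ee_rot: [0.982, -0.191, -0.0, -0.0]
contact_force: [1.1, -0.3, 0.4]
gripper_width: 85.2
```

```bash
python3 - <<'E'
from h import *
s=st()[0];snap('wrist','w2');c=calibration('wrist')
cv2.imwrite('pics/top1.png',get_image('top')[:,:,::-1])
go([400,-360,400])
np.save('w2.npy',c,allow_pickle=True)
E
```

```text
pos [ 400.2 -359.9  398.7] psi -0.3843 tilt 0.0006 t 3.55 w 85.5 F [-0.2 -0.4  0.2]
tool mm [-0.1  0.2 -1.3] total [-0.0005  0.0007 -0.0045] rows 1 perrow [-0.0005  0.0007 -0.0045] turn total 0.0 turnrows 0.0
```

View pics/w2.png

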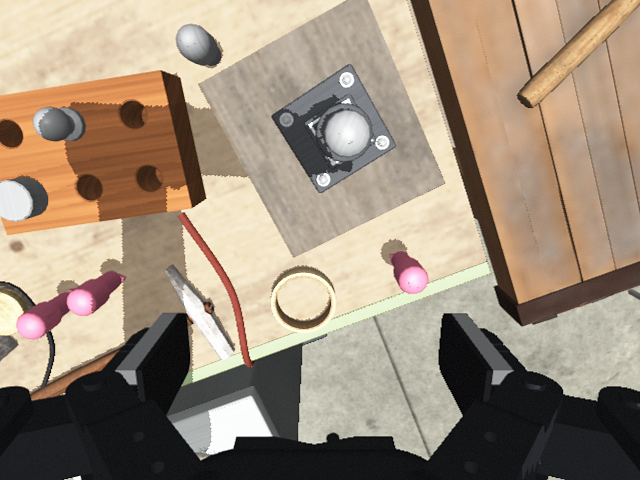

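```bash
python3 - <<'E'
from h import *
c=np.load('w2.npy',allow_pickle=True).item()
P=[ray(c,u,v,12) for u,v in [(347,79),(382,142),(323,180),(287,119)]]
for p in P: print(p.round(1))
m=np.mean(P,0);print('post',m)
for i in range(4):
    d=P[(i+1)%4]-P[i];print(np.linalg.norm(d),np.arctan2(d[1],d[0]))
a=cv2.imread('pics/w2.png')[50:210,260:430];cv2.imwrite('pics/w2c.png',cv2.resize(a,None,fx=3.5,fy=3.5,interpolation=cv2.INTER_CUBIC))
im=get_image('scene');cv2.imwrite('pics/s2.png',im[:,:,::-1])
a=im[240:370,370:470,::-1];cv2.imwrite('pics/s2c.png',cv2.resize(a,None,fx=4.5,fy=4.5,interpolation=cv2.INTER_CUBIC))
for n in('scene','top'):
  k=calibration(n)
  for z in (0,125,173,180,190,200,210,220,230): print(n,z,np.round(proj(k,[m[0],m[1],z]),1),np.round(proj(c,[m[0],m[1],z]),1))
E
```

```text
[ 499.  -440.5   12. ]
[ 417.6 -454.3   12. ]
[ 402.  -372.3   12. ]
[ 484.3 -359.4   12. ]
post [ 450.75542654 -406.59114114   12.        ]
82.58303967734567 -2.9737235050711153
83.47068229444815 1.7585453630037147
83.31442067576943 0.15554257489907578
82.432527359161 -1.3915937032198455
scene 0 [418.4 332.8] [334.3 130.7]
scene 125 [425.3 295.2] [340.5 132. ]
scene 173 [428.3 279.1] [344.  132.7]
scene 180 [428.7 276.6] [344.6 132.8]
scene 190 [429.4 273.1] [345.5 133. ]
scene 200 [430.  269.6] [346.5 133.2]
scene 210 [430.7 266. ] [347.5 133.4]
scene 220 [431.3 262.3] [348.6 133.6]
scene 230 [432.  258.6] [349.7 133.8]
top 0 [415.1 310.8] [334.3 130.7]
top 125 [421.9 299.7] [340.5 132. ]
top 173 [424.8 295. ] [344.  132.7]
top 180 [425.2 294.3] [344.6 132.8]
top 190 [425.8 293.3] [345.5 133. ]
top 200 [426.5 292.2] [346.5 133.2]
top 210 [427.1 291.2] [347.5 133.4]
top 220 [427.8 290.1] [348.6 133.6]
top 230 [428.4 289. ] [349.7 133.8]
```

View pics/w2c.png

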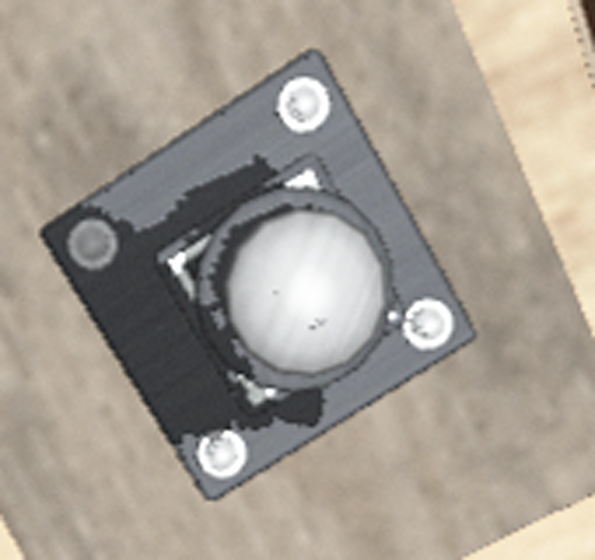

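View pics/s2c.png

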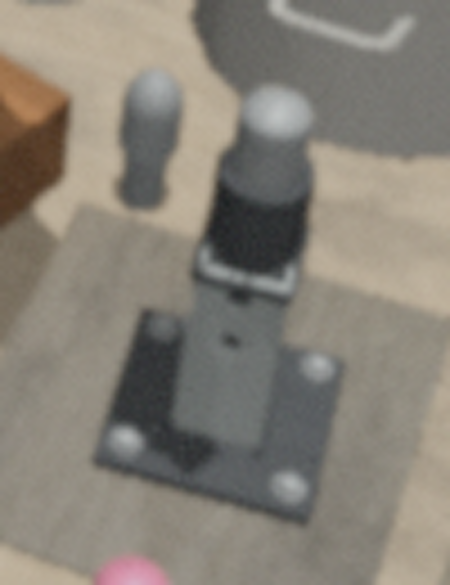

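```bash
python3 - <<'E'
from h import *
print(st()[0]['joints'].round(3))
go([451,-406.6,250])
E
```

```text
[-0.431  0.166  0.089 -0.    -1.493  1.618]
pos [ 400.2 -359.9  398.8] psi -0.3843 tilt 0.0008 t 3.6 w 85.3 F [-0.5  0.4 -0.6]
tool mm [ 64.5  24.3 148.8] total [0.215  0.0809 0.4961] rows 4 perrow [0.0537 0.0202 0.124 ] turn total 0.0 turnrows 0.0
```

Request:
drive_tool([
  [1, [0.0537, 0.0202, 0.124], 0],
  [1, [0.0537, 0.0202, 0.124], 0],
  [1, [0.0537, 0.0202, 0.124], 0],
  [1, [0.0537, 0.0202, 0.124], 0],
  [1, [0, 0, 0], 0],
  [1, [0, 0, 0], 0],
])

```text
clock: 4.35
position: [450.8, -407.7, 251.2]
ee_rot: [0.981, -0.191, 0.001, 0.001]
contact_force: [-0.4, 0.6, 0.9]
gripper_width: 85.0
```

```bash
python3 - <<'E'
from h import *
snap('wrist','w3');snap('scene','s3')
c=calibration('wrist');print(proj(c,[450.8,-406.6,205]))
go([451,-406.6,190])
a=cv2.imread('pics/s3.png')[200:370,350:500];cv2.imwrite('pics/s3c.png',cv2.resize(a,None,fx=3.5,fy=3.5,interpolation=cv2.INTER_CUBIC))
E
```

```text
(np.float64(311.70891533242485), np.float64(286.8806618043196))
pos [ 450.8 -407.9  252. ] psi -0.3858 tilt 0.0042 t 4.45 w 85.2 F [-0.4 -0.   0.7]
tool mm [-0.6 -1.3 62. ] total [-0.002  -0.0044  0.2067] rows 2 perrow [-0.001  -0.0022  0.1034] turn total 0.0 turnrows 0.0
```

View pics/w3.png

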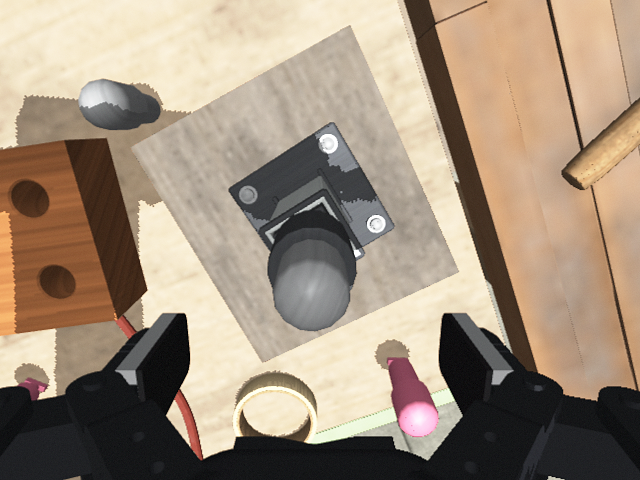

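View pics/s3c.png

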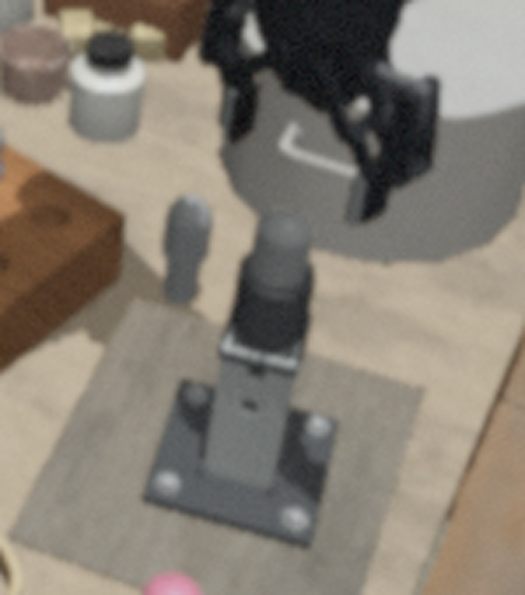

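Request:
drive_tool([
  [1, [0, -0.002, 0.05], 0],
  [1, [0, -0.002, 0.05], 0],
  [1, [0, 0, 0.05], 0],
  [1, [0, 0, 0.03], 0],
  [1, [0, 0, 0.023], 0],
  [1, [0, 0, 0], 0],
  [1, [0, 0, 0], 0],
  [-1, [0, 0, 0], 0],
  [-1, [0, 0, 0], 0],
  [-1, [0, 0, 0], 0],
  [-1, [0, 0, 0], 0],
  [-1, [0, 0, 0], 0],
  [-1, [0, 0, 0], 0],
])

```text
clock: 6.08
position: [451.7, -408.3, 192.7]
ee_rot: [0.981, -0.192, 0.002, 0.002]
contact_force: [-1.6, 0.4, 11.8]
gripper_width: 32.5
```

```bash
python3 - <<'E'
from h import *
snap('wrist','w4');snap('scene','s4')
go([451,-406.6,190]);print(st()[0]['wrist_torque'])
a=cv2.imread('pics/s4.png')[200:370,350:500];cv2.imwrite('pics/s4c.png',cv2.resize(a,None,fx=3.5,fy=3.5,interpolation=cv2.INTER_CUBIC))
E
```

```text
pos [ 451.7 -408.3  192.6] psi -0.3857 tilt 0.0062 t 6.17 w 32.5 F [-1.4 -0.1 11.2]
tool mm [-1.3 -1.3  2.6] total [-0.0044 -0.0043  0.0088] rows 1 perrow [-0.0044 -0.0043  0.0088] turn total 0.0 turnrows 0.0
[0.64083225 0.46116031 0.02683374]
```

View pics/s4c.png

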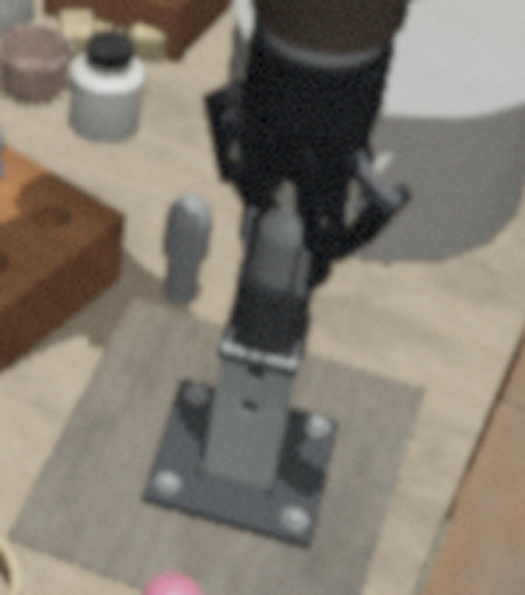

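View pics/w4.png

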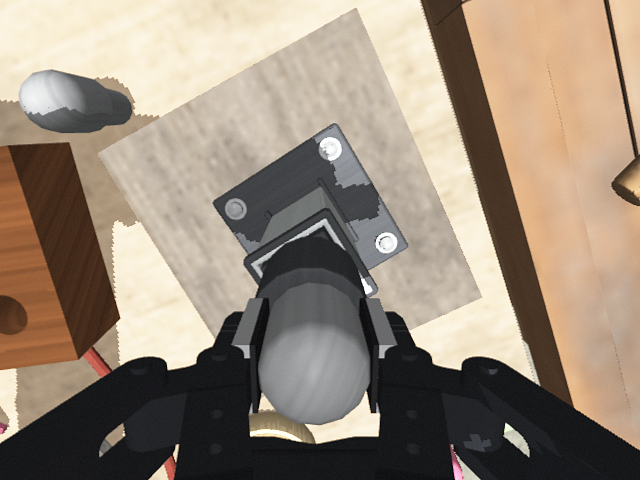

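Request:
drive_tool([
  [-1, [0, 0, -0.008], 0],
  [-1, [0, 0, 0], 0.06],
  [-1, [0, 0, 0], 0.06],
  [-1, [0, 0, 0], 0.06],
  [-1, [0, 0, 0], 0.06],
  [-1, [0, 0, 0], 0.06],
  [-1, [0, 0, 0], 0.06],
  [-1, [0, 0, 0], 0.06],
  [-1, [0, 0, 0], 0.06],
  [-1, [0, 0, 0], 0],
  [-1, [0, 0, 0], 0],
])

```text
clock: 7.55
position: [450.2, -407.4, 192.8]
ee_rot: [0.782, -0.623, 0.0, 0.001]
contact_force: [-2.7, 0.6, 7.7]
gripper_width: 32.6
```

```bash
python3 - <<'E'
from h import *
snap('scene','s5')
go([451,-406.6,190]);print(st()[0]['wrist_torque'])
E
```

```text
pos [ 450.2 -407.4  192.7] psi -1.3455 tilt 0.0017 t 7.6 w 32.8 F [-3.3  0.   8.1]
tool mm [-0.6 -1.   2.7] total [-0.002  -0.0032  0.0091] rows 1 perrow [-0.002  -0.0032  0.0091] turn total 0.0 turnrows 0.0
[0.25346342 0.76577831 0.21841542]
```

Request:
drive_tool([
  [-1, [0, 0, -0.01], 0],
  [-1, [0, 0, -0.01], 0],
  [-1, [0, 0, -0.01], 0],
  [-1, [0, 0, -0.01], 0],
])

```text
clock: 8.1
position: [450.9, -406.6, 203.0]
ee_rot: [0.782, -0.624, -0.0, -0.0]
contact_force: [0.6, 0.0, -2.1]
gripper_width: 32.9
```

```bash
python3 - <<'E'
from h import *
im=snap('scene','s6')
go([451,-406.6,190])
a=cv2.imread('pics/s6.png')[220:350,370:470];b=cv2.imread('pics/s4.png')[220:350,370:470]
cv2.imwrite('pics/s6c.png',cv2.resize(np.hstack([b,a]),None,fx=4,fy=4,interpolation=cv2.INTER_CUBIC))
E
```

```text
pos [ 451.1 -406.8  203.7] psi -1.3467 tilt 0.0011 t 8.15 w 32.9 F [ 0.1 -0.8 -1.1]
tool mm [-0.2  0.  13.7] total [-0.0007  0.0002  0.0456] rows 1 perrow [-0.0007  0.0002  0.0456] turn total 0.0 turnrows 0.0
```

View pics/s6c.png

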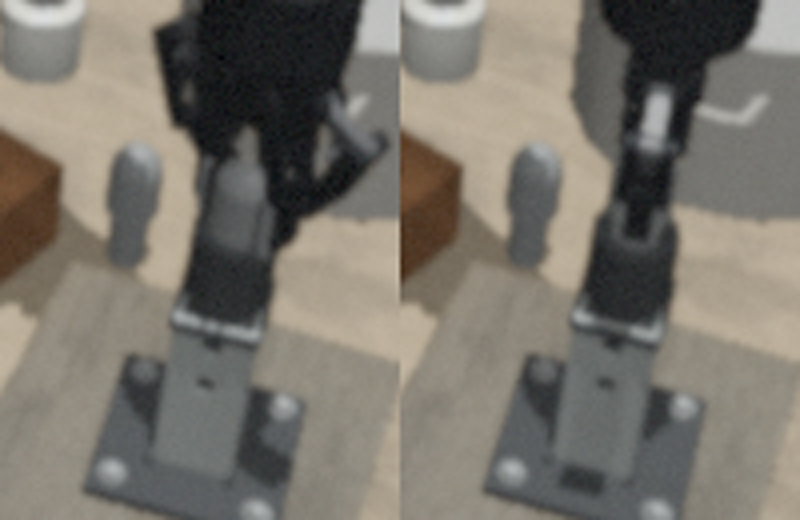

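Request:
drive_tool([
  [-1, [0, 0, -0.03], 0],
  [-1, [0, 0, -0.04], 0],
  [-1, [0, 0, -0.06], 0],
  [-1, [0, 0, -0.08], 0],
  [-1, [0, 0, -0.08], 0],
  [-1, [0, 0, -0.08], 0],
  [-1, [0, 0, -0.08], 0],
  [-1, [0, 0, 0], 0],
  [-1, [0, 0, 0], 0],
])

```text
clock: 9.28
position: [450.3, -406.4, 337.2]
ee_rot: [0.782, -0.624, -0.001, -0.0]
contact_force: [0.0, 0.6, -2.6]
gripper_width: 32.5
```

```bash
python3 - <<'E'
from h import *
im=snap('scene','s7');t=snap('top','t7')
go([451,-406.6,190])
a=cv2.imread('pics/s7.png')[150:350,370:470]
cv2.imwrite('pics/s7c.png',cv2.resize(a,None,fx=3,fy=3,interpolation=cv2.INTER_CUBIC))
a=cv2.imread('pics/t7.png')[190:290,290:420]
cv2.imwrite('pics/t7c.png',cv2.resize(a,None,fx=6,fy=6,interpolation=cv2.INTER_CUBIC))
# block top mask in w1
for n,c in(('w1',np.load('w1.npy',allow_pickle=True).item()),):
  im=cv2.imread('pics/w1.png');h=cv2.cvtColor(im,cv2.COLOR_BGR2HSV)
  m=cv2.inRange(h,(5,140,120),(18,255,255));m[:,:300]=0;m[200:]=0
  cv2.imwrite('pics/m1.png',m)
E
```

```text
pos [ 450.2 -406.5  336.6] psi -1.3468 tilt 0.0027 t 9.38 w 32.7 F [-0.   0.3 -1.9]
tool mm [  0.6  -1.  146.6] total [ 0.0019 -0.0034  0.4886] rows 3 perrow [ 0.0006 -0.0011  0.1629] turn total 0.0 turnrows 0.0
```

View pics/s7c.png

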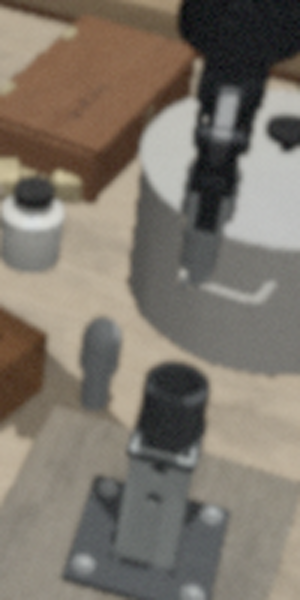

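View pics/t7c.png

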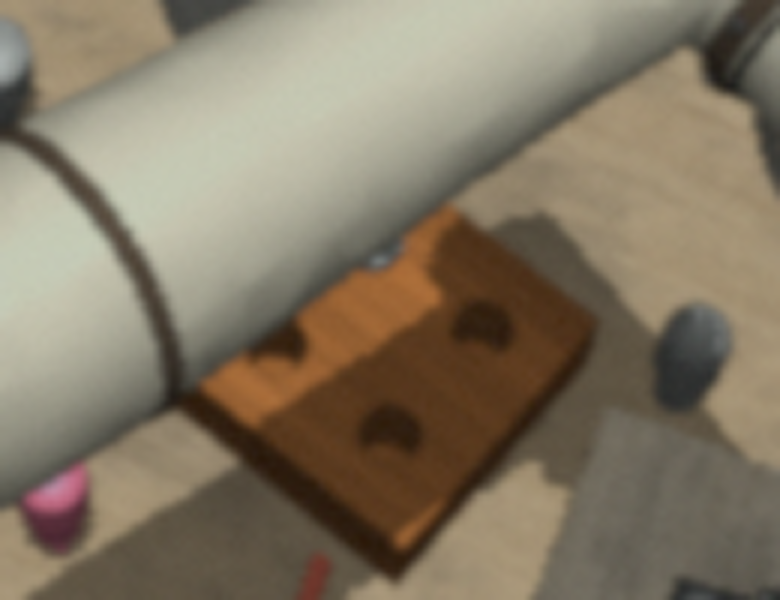

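```bash
cat >> h.py <<'E'
def fitgrid(P,loc):
    P=np.array(P)[:,:2];L=np.array(loc,float)
    pc,lc=P.mean(0),L.mean(0);H=(L-lc).T@(P-pc);U,S,Vt=np.linalg.svd(H);R=Vt.T@np.diag([1,np.linalg.det(Vt.T@U.T)])@U.T
    t=pc-R@lc;res=P-(L@R.T+t);return t,np.arctan2(R[1,0],R[0,0]),res
E
python3 - <<'E'
from h import *
for n,box in (('w1',(320,0,240,180)),('w2',(0,60,220,190))):
    x,y,w,h=box;a=cv2.imread(f'pics/{n}.png')[y:y+h,x:x+w]
    cv2.imwrite(f'pics/{n}b.png',cv2.resize(a,None,fx=3,fy=3,interpolation=cv2.INTER_CUBIC))
E
```

```text
(no output)
```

View pics/w1b.png

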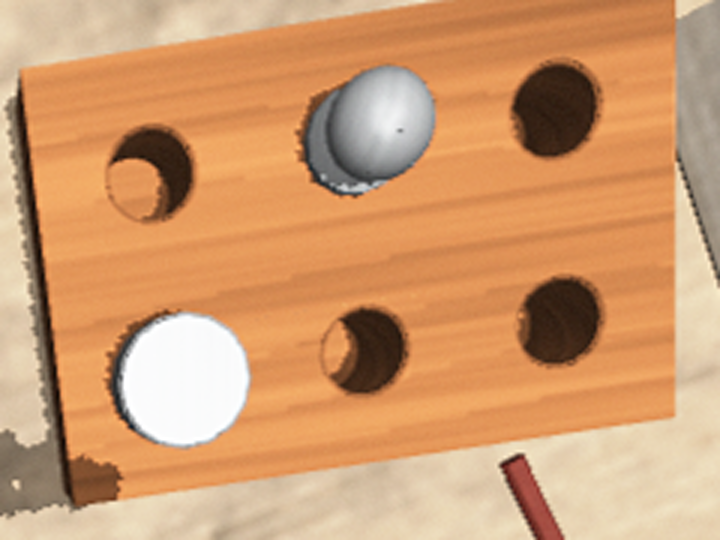

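View pics/w2b.png

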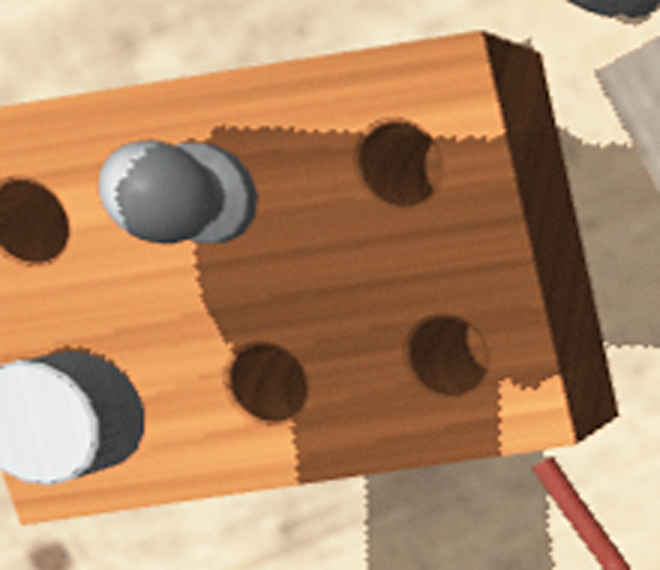

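```bash
python3 - <<'E'
from h import *
loc=[(34,68),(34,-68),(-34,-68),(-34,0)]
for n,x0,y0,px in (('w1',320,0,[(150,173),(556,108),(561,321),(365,350)]),('w2',0,60,[(27,221),(400,163),(448,355),(268,382)])):
    c=np.load(n+'.npy',allow_pickle=True).item()
    P=[ray(c,x0+u/3,y0+v/3,66) for u,v in px]
    t,a,res=fitgrid(P,loc);print(n,t.round(1),a.round(4),res.round(1).tolist())
    R=np.array([[np.cos(a),-np.sin(a)],[np.sin(a),np.cos(a)]])
    for l in [(34,68),(34,0),(34,-68),(-34,68),(-34,0),(-34,-68)]: print(l,(R@l+t).round(1))
    
E
```

```text
w1 [ 531.  -139.1] -0.2387 [[0.1, 0.2], [0.1, -0.1], [-0.3, -0.1], [0.1, -0.0]]
(34, 68) [580.1 -81. ]
(34, 0) [ 564.  -147.1]
(34, -68) [ 547.9 -213.2]
(-34, 68) [514. -65.]
(-34, 0) [ 497.9 -131. ]
(-34, -68) [ 481.9 -197.1]
w2 [ 530.4 -140. ] -0.238 [[-0.1, 0.1], [-0.2, 0.0], [0.2, 0.0], [0.1, -0.1]]
(34, 68) [579.4 -81.9]
(34, 0) [ 563.4 -148. ]
(34, -68) [ 547.4 -214.1]
(-34, 68) [513.4 -65.9]
(-34, 0) [ 497.3 -132. ]
(-34, -68) [ 481.3 -198.1]
```

```bash
python3 - <<'E'
from h import *
go([481.5,-197.7,210])
E
```

```text
pos [ 450.2 -406.5  336.6] psi -1.3468 tilt 0.0027 t 9.38 w 32.7 F [-0.   0.3 -1.9]
tool mm [-196.4  -77.1  126.9] total [-0.6546 -0.257   0.4229] rows 5 perrow [-0.1309 -0.0514  0.0846] turn total 0.0 turnrows 0.0
```

Request:
drive_tool([
  [-1, [-0.11, -0.043, 0.03], 0],
  [-1, [-0.11, -0.043, 0.05], 0],
  [-1, [-0.11, -0.043, 0.08], 0],
  [-1, [-0.11, -0.043, 0.09], 0],
  [-1, [-0.11, -0.043, 0.09], 0],
  [-1, [-0.105, -0.042, 0.083], 0],
  [-1, [0, 0, 0], 0],
  [-1, [0, 0, 0], 0],
  [-1, [0, 0, 0], 0],
])

```text
clock: 10.5
position: [482.5, -199.0, 211.8]
ee_rot: [0.781, -0.624, 0.001, -0.0]
contact_force: [0.6, -0.3, -2.6]
gripper_width: 32.9
```

```bash
python3 - <<'E'
from h import *
im=snap('wrist','w8');snap('scene','s8')
go([481.5,-197.7,150])
a=cv2.imread('pics/s8.png')[170:320,280:430]
cv2.imwrite('pics/s8c.png',cv2.resize(a,None,fx=4,fy=4,interpolation=cv2.INTER_CUBIC))
E
```

```text
pos [ 482.3 -199.   211.7] psi -1.348 tilt 0.0012 t 10.6 w 32.5 F [-0.4  0.5 -1.4]
tool mm [-1.4  0.6 61.7] total [-0.0048  0.0019  0.2057] rows 2 perrow [-0.0024  0.0009  0.1028] turn total 0.0 turnrows 0.0
```

View pics/w8.png

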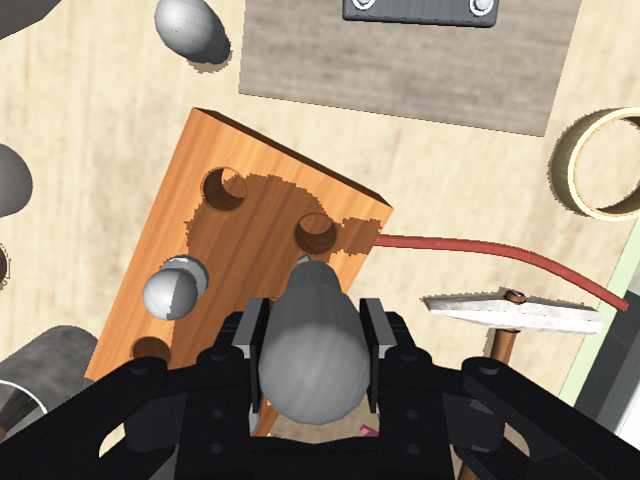

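View pics/s8c.png

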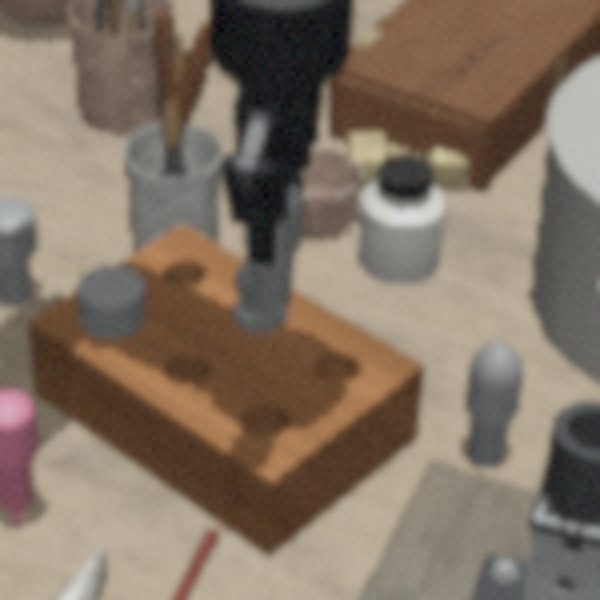

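```bash
python3 - <<'E'
from h import *
c=calibration('wrist')
print(ray(c,317,233,66),ray(c,224,188,66))
s,R,psi=st()
for z in (136,120): print(proj(c,[482.3,-199,z]))
a=cv2.imread('pics/w8.png')[160:320,200:400]
cv2.imwrite('pics/w8c.png',cv2.resize(a,None,fx=4,fy=3.7,interpolation=cv2.INTER_CUBIC))
E
```

```text
[ 480.5156139  -198.82044911   66.        ] [ 547.01109613 -214.99117091   66.        ]
(np.float64(314.5412624519848), np.float64(264.75718791070597))
(np.float64(314.52722776477555), np.float64(255.6531719186077))
```

View pics/w8c.png

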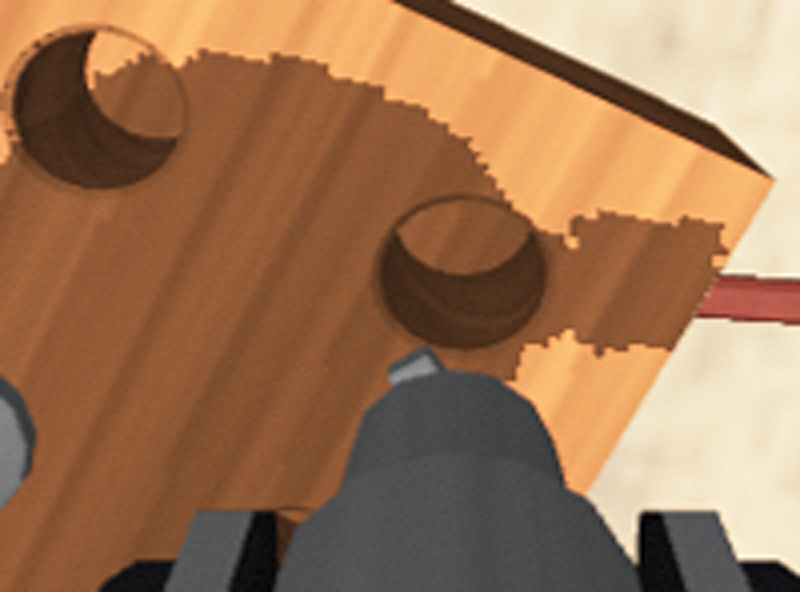

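Request:
drive_tool([
  [-1, [-0.003, 0.003, 0.06], 0],
  [-1, [0, 0, 0.06], 0],
  [-1, [0, 0, 0.06], 0],
  [-1, [0, 0, 0.04], 0],
  [-1, [0, 0, 0.04], 0],
  [-1, [0, 0, 0.03], 0],
  [-1, [0, 0, 0.02], 0],
  [-1, [0, 0, 0.02], 0],
  [-1, [0, 0, 0.02], 0],
])

```text
clock: 11.72
position: [481.3, -197.5, 106.0]
ee_rot: [0.782, -0.624, 0.0, -0.0]
contact_force: [-0.0, -0.0, -1.2]
gripper_width: 32.8
```

```bash
python3 - <<'E'
from h import *
go([481,-198.3,84])
E
```

```text
pos [ 481.3 -197.5  106. ] psi -1.3466 tilt 0.0006 t 11.72 w 32.8 F [-0.  -0.  -1.2]
tool mm [ 0.7  0.5 22. ] total [0.0023 0.0015 0.0733] rows 1 perrow [0.0023 0.0015 0.0733] turn total 0.0 turnrows 0.0
```

Request:
drive_tool([
  [-1, [0.002, 0.001, 0.016], 0],
  [-1, [0, 0, 0.016], 0],
  [-1, [0, 0, 0.014], 0],
  [-1, [0, 0, 0.012], 0],
  [-1, [0, 0, 0.01], 0],
  [-1, [0, 0, 0.005], 0],
])

```text
clock: 12.48
position: [480.9, -198.2, 84.1]
ee_rot: [0.782, -0.624, -0.0, 0.0]
contact_force: [0.7, 0.4, -1.9]
gripper_width: 32.5
```

```bash
python3 - <<'E'
from h import *
go([481,-198.3,84])
snap('scene','s9')
a=cv2.imread('pics/s9.png')[170:320,280:430]
cv2.imwrite('pics/s9c.png',cv2.resize(a,None,fx=4,fy=4,interpolation=cv2.INTER_CUBIC))
E
```

```text
pos [ 480.9 -198.2   84.1] psi -1.3468 tilt 0.0001 t 12.47 w 32.5 F [ 0.7  0.4 -1.9]
tool mm [ 0.2 -0.1  0.1] total [ 0.0005 -0.0002  0.0002] rows 1 perrow [ 0.0005 -0.0002  0.0002] turn total 0.0 turnrows 0.0
```

View pics/s9c.png

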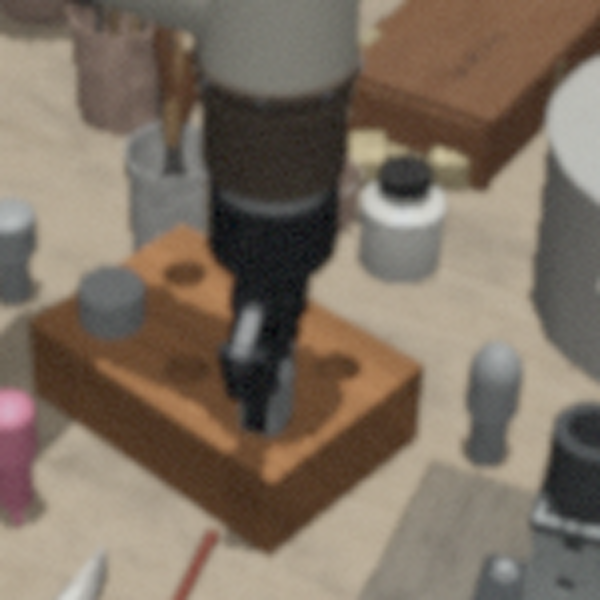

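Request:
drive_tool([
  [-1, [0, 0, 0.005], 0],
  [-1, [0, 0, 0.005], 0],
  [-1, [0, 0, 0.0], 0],
])

```text
clock: 12.9
position: [480.8, -198.2, 81.1]
ee_rot: [0.782, -0.624, -0.0, 0.0]
contact_force: [0.7, -0.1, -2.5]
gripper_width: 32.8
```

Request:
drive_tool([
  [-1, [0, 0, 0.005], 0],
  [-1, [0, 0, 0.004], 0],
  [-1, [0, 0, 0.0], 0],
])

```text
clock: 13.28
position: [480.8, -198.2, 78.4]
ee_rot: [0.782, -0.624, -0.0, 0.0]
contact_force: [-0.1, 0.0, -2.2]
gripper_width: 32.7
```

Request:
drive_tool([
  [0.2, [0, 0, 0.0], 0],
  [0.2, [0, 0, 0.0], 0],
  [0.2, [0, 0, 0.0], 0],
  [0.2, [0, 0, -0.02], 0],
  [0.2, [0, 0, -0.05], 0],
  [0.2, [0, 0, -0.15], 0],
  [0.2, [0, 0, -0.15], 0],
  [1, [0, 0, -0.15], 0],
  [1, [0, 0, -0.1], 0],
  [1, [0, 0, 0], 0],
])

```text
clock: 14.52
position: [482.2, -198.5, 268.7]
ee_rot: [0.782, -0.624, 0.004, -0.002]
contact_force: [1.0, -0.2, -0.5]
gripper_width: 85.5
```

```bash
python3 - <<'E'
from h import *
go([435,-401,320],-1.41)
snap('wrist','w10');snap('scene','s10')
a=cv2.imread('pics/s10.png')[170:320,280:430]
cv2.imwrite('pics/s10c.png',cv2.resize(a,None,fx=4,fy=4,interpolation=cv2.INTER_CUBIC))
E
```

```text
pos [ 482.2 -198.5  268.7] psi -1.3465 tilt 0.0081 t 14.53 w 85.5 F [ 1.  -0.2 -0.5]
tool mm [187.1  90.6 -51.4] total [ 0.6238  0.3021 -0.1712] rows 5 perrow [ 0.1248  0.0604 -0.0342] turn total 0.0318 turnrows 1.0
```

View pics/s10c.png

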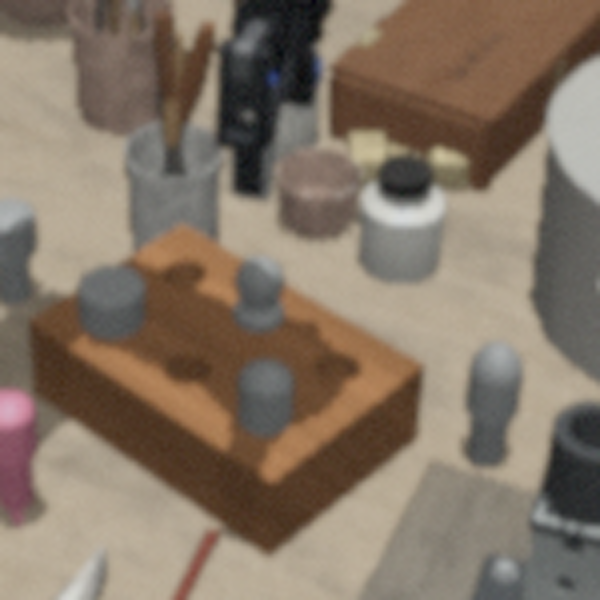

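View pics/w10.png

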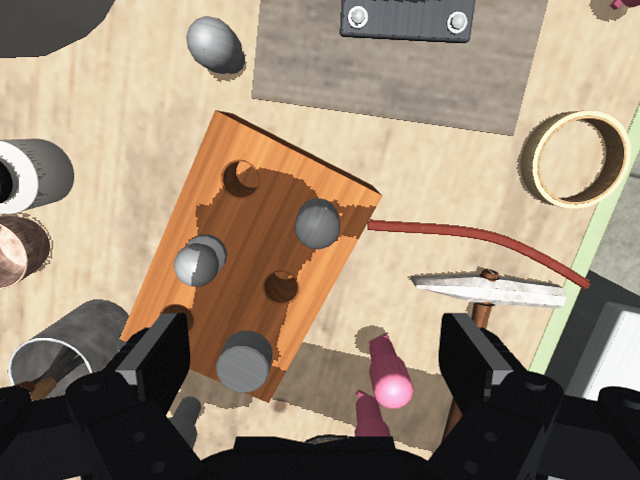

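```bash
python3 - <<'E'
from h import *
go([450.8,-406.6,250])
E
```

```text
pos [ 480.5 -198.   265.1] psi -1.347 tilt 0.001 t 14.62 w 85.2 F [-0.4  0.5 -0.4]
tool mm [196.8  75.3  15. ] total [0.6561 0.251  0.0499] rows 5 perrow [0.1312 0.0502 0.01  ] turn total 0.0 turnrows 0.0
```

Request:
drive_tool([
  [1, [0.131, 0.05, 0.01], 0],
  [1, [0.131, 0.05, 0.01], 0],
  [1, [0.131, 0.05, 0.01], 0],
  [1, [0.131, 0.05, 0.01], 0],
  [1, [0.131, 0.05, 0.01], 0],
  [1, [0, 0, 0], 0],
  [1, [0, 0, 0], 0],
  [1, [0, 0, 0], 0],
])

```text
clock: 15.62
position: [451.6, -405.4, 249.4]
ee_rot: [0.782, -0.623, -0.0, -0.0]
contact_force: [0.1, 0.5, -0.2]
gripper_width: 85.4
```

```bash
python3 - <<'E'
from h import *
snap('wrist','w11');c=calibration('wrist')
go([450.8,-406.6,156])
for z in (175,180): print(proj(c,[450.8,-406.6,z]))
a=cv2.imread('pics/w11.png')[160:420,200:440]
cv2.imwrite('pics/w11c.png',cv2.resize(a,None,fx=2.3,fy=2.3,interpolation=cv2.INTER_CUBIC))
E
```

```text
pos [ 451.7 -405.4  249.7] psi -1.3454 tilt 0.0001 t 15.68 w 85.2 F [ 0.2 -0.6  0.5]
tool mm [ 0.9  1.1 93.7] total [0.0031 0.0037 0.3122] rows 2 perrow [0.0016 0.0018 0.1561] turn total 0.0 turnrows 0.0
(np.float64(316.5305090823984), np.float64(263.60517794411345))
(np.float64(316.5917308776967), np.float64(266.7180002710005))
```

View pics/w11c.png

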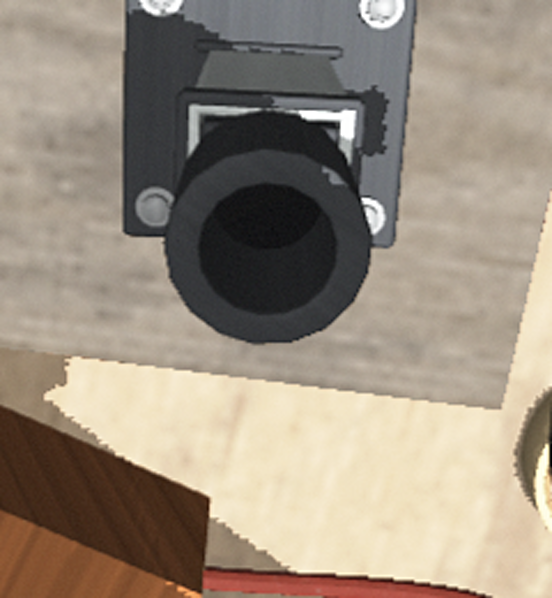

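Request:
drive_tool([
  [1, [0.003, 0.0035, 0.08], 0],
  [1, [0, 0, 0.08], 0],
  [1, [0, 0, 0.08], 0],
  [1, [0, 0, 0.05], 0],
  [1, [0, 0, 0.03], 0],
  [1, [0, 0, 0], 0],
  [1, [0, 0, 0], 0],
  [-1, [0, 0, 0], 0],
  [-1, [0, 0, 0], 0],
  [-1, [0, 0, 0], 0],
  [-1, [0, 0, 0], 0],
  [-1, [0, 0, 0], 0],
  [-1, [0, 0, 0], 0],
])

```text
clock: 17.3
position: [451.0, -407.6, 154.2]
ee_rot: [0.782, -0.624, 0.001, -0.0]
contact_force: [0.8, 2.4, 4.8]
gripper_width: 45.7
```

```bash
python3 - <<'E'
from h import *
go([450.8,-406.6,153])
snap('scene','s12')
a=cv2.imread('pics/s12.png')[200:370,350:500];cv2.imwrite('pics/s12c.png',cv2.resize(a,None,fx=3.5,fy=3.5,interpolation=cv2.INTER_CUBIC))
E
```

```text
pos [ 451.  -407.6  154.2] psi -1.3474 tilt 0.0013 t 17.3 w 45.7 F [0.8 2.4 4.8]
tool mm [-1.1 -0.1  1.2] total [-0.0035 -0.0003  0.0041] rows 1 perrow [-0.0035 -0.0003  0.0041] turn total 0.0 turnrows 0.0
```

View pics/s12c.png

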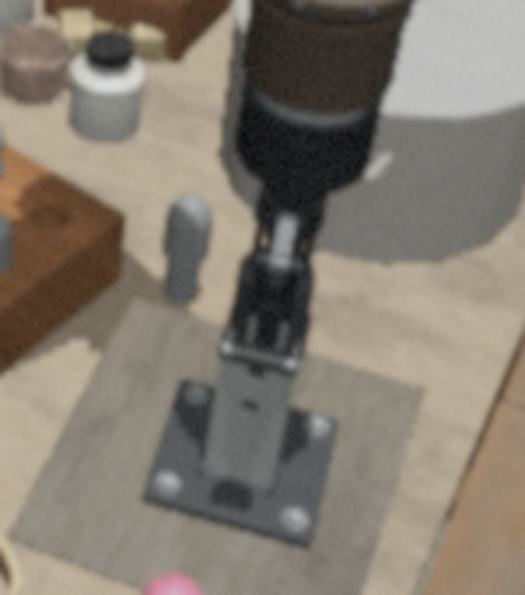

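Gripped (45.7 mm). Raise slowly: about 2 mm per row at first.

Request:
drive_tool([
  [-1, [0, 0, -0.006], 0],
  [-1, [0, 0, -0.006], 0],
  [-1, [0, 0, -0.006], 0],
  [-1, [0, 0, -0.006], 0],
  [-1, [0, 0, -0.006], 0],
  [-1, [0, 0, -0.006], 0],
  [-1, [0, 0, -0.006], 0],
  [-1, [0, 0, -0.006], 0],
])

```text
clock: 18.35
position: [450.9, -407.5, 164.6]
ee_rot: [0.781, -0.624, -0.001, -0.001]
contact_force: [4.6, -3.7, -12.3]
gripper_width: 45.8
```

```bash
python3 - <<'E'
from h import *
go([450.8,-406.6,192])
snap('scene','s13')
a=cv2.imread('pics/s13.png')[200:370,350:500];cv2.imwrite('pics/s13c.png',cv2.resize(a,None,fx=3.5,fy=3.5,interpolation=cv2.INTER_CUBIC))
E
```

```text
pos [ 450.9 -407.5  164.6] psi -1.348 tilt 0.0015 t 18.35 w 45.8 F [  4.6  -3.7 -12.3]
tool mm [ -1.   -0.1 -27.4] total [-0.0032 -0.0004 -0.0914] rows 1 perrow [-0.0032 -0.0004 -0.0914] turn total 0.0 turnrows 0.0
```

View pics/s13c.png

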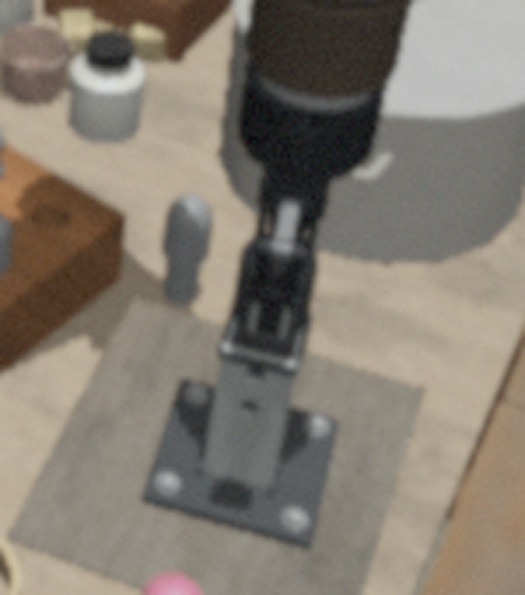

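Request:
drive_tool([
  [-1, [0, 0, -0.006], 0],
  [-1, [0, 0, -0.006], 0],
  [-1, [0, 0, -0.006], 0],
  [-1, [0, 0, -0.006], 0],
  [-1, [0, 0, -0.006], 0],
  [-1, [0, 0, -0.006], 0],
  [-1, [0, 0, -0.006], 0],
  [-1, [0, 0, -0.006], 0],
  [-1, [0, 0, -0.006], 0],
  [-1, [0, 0, -0.006], 0],
  [-1, [0, 0, -0.006], 0],
  [-1, [0, 0, -0.006], 0],
])

```text
clock: 19.9
position: [450.9, -407.5, 186.0]
ee_rot: [0.781, -0.624, -0.001, -0.001]
contact_force: [4.5, -5.0, -11.8]
gripper_width: 45.6
```

Request:
drive_tool([
  [-1, [0, 0, -0.004], 0],
  [-1, [0, 0, -0.004], 0],
])

```text
clock: 20.15
position: [450.9, -407.5, 188.4]
ee_rot: [0.781, -0.624, -0.001, -0.001]
contact_force: [3.6, -4.5, -11.5]
gripper_width: 45.6
```

```bash
python3 - <<'E'
from h import *
go([450.8,-406.6,192])
snap('scene','s14')
a=cv2.imread('pics/s14.png')[200:370,350:500];cv2.imwrite('pics/s14c.png',cv2.resize(a,None,fx=3.5,fy=3.5,interpolation=cv2.INTER_CUBIC))
E
```

```text
pos [ 450.9 -407.5  188.4] psi -1.348 tilt 0.0017 t 20.15 w 45.6 F [  3.6  -4.5 -11.5]
tool mm [-0.9 -0.1 -3.6] total [-0.0031 -0.0004 -0.0119] rows 1 perrow [-0.0031 -0.0004 -0.0119] turn total 0.0 turnrows 0.0
```

View pics/s14c.png

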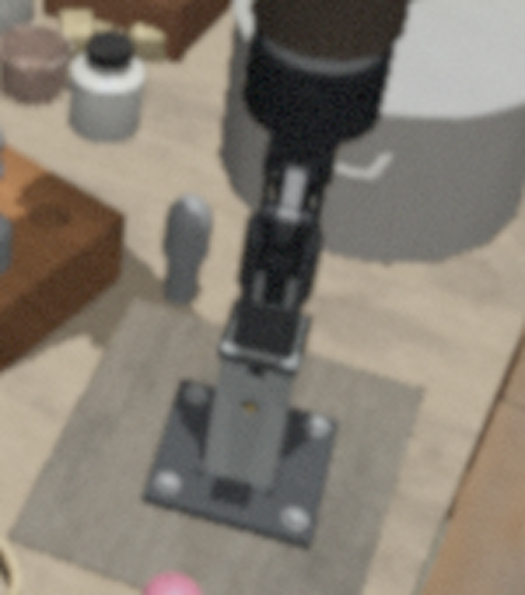

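Request:
drive_tool([
  [-1, [0, 0, -0.003], 0],
  [-1, [0, 0, -0.003], 0],
  [-1, [0, 0, -0.003], 0],
  [-1, [0, 0, -0.003], 0],
  [-1, [0, 0, -0.003], 0],
])

```text
clock: 20.82
position: [450.9, -407.5, 193.3]
ee_rot: [0.781, -0.624, -0.001, -0.0]
contact_force: [4.5, -2.9, -9.8]
gripper_width: 45.6
```

Request:
drive_tool([
  [-1, [0, 0, -0.003], 0],
  [-1, [0, 0, -0.003], 0],
])

```text
clock: 21.08
position: [450.9, -407.5, 195.2]
ee_rot: [0.781, -0.624, -0.001, -0.0]
contact_force: [2.8, -3.2, -10.1]
gripper_width: 45.5
```

```bash
python3 - <<'E'
from h import *
go([450.8,-406.6,192])
snap('scene','s15')
a=cv2.imread('pics/s15.png')[200:370,350:500];cv2.imwrite('pics/s15c.png',cv2.resize(a,None,fx=3.5,fy=3.5,interpolation=cv2.INTER_CUBIC))
E
```

```text
pos [ 450.9 -407.5  195.2] psi -1.3479 tilt 0.0016 t 21.07 w 45.5 F [  2.8  -3.2 -10.1]
tool mm [-0.9 -0.1  3.2] total [-0.0031 -0.0004  0.0108] rows 1 perrow [-0.0031 -0.0004  0.0108] turn total 0.0 turnrows 0.0
```

View pics/s15c.png

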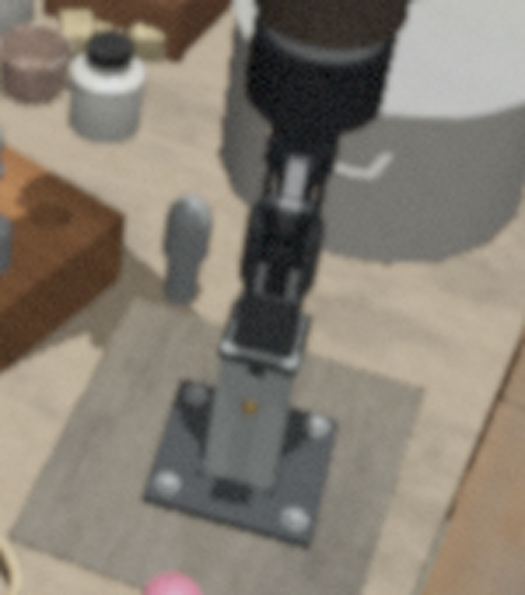

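Request:
drive_tool([
  [-1, [0, 0, -0.003], 0],
  [-1, [0, 0, -0.003], 0],
])

```text
clock: 21.38
position: [450.9, -407.5, 196.0]
ee_rot: [0.781, -0.624, -0.001, -0.001]
contact_force: [5.4, -6.3, -16.3]
gripper_width: 45.7
```

Request:
drive_tool([
  [-1, [0, 0, -0.003], 0],
  [-1, [0, 0, 0], 0],
])

```text
clock: 21.62
position: [450.9, -407.5, 196.1]
ee_rot: [0.781, -0.624, -0.001, -0.001]
contact_force: [5.8, -6.9, -16.7]
gripper_width: 45.6
```

```bash
python3 - <<'E'
from h import *
go([450.8,-406.6,192])
snap('scene','s16')
a=cv2.imread('pics/s16.png')[270:340,390:450];b=cv2.imread('pics/s15.png')[270:340,390:450];cv2.imwrite('pics/s16c.png',cv2.resize(np.hstack([b,a]),None,fx=6,fy=6,interpolation=cv2.INTER_CUBIC))
E
```

```text
pos [ 450.9 -407.5  196.1] psi -1.3482 tilt 0.0025 t 21.62 w 45.6 F [  5.8  -6.9 -16.7]
tool mm [-0.9 -0.1  4.2] total [-0.003  -0.0004  0.0138] rows 1 perrow [-0.003  -0.0004  0.0138] turn total 0.0 turnrows 0.0
```

View pics/s16c.png

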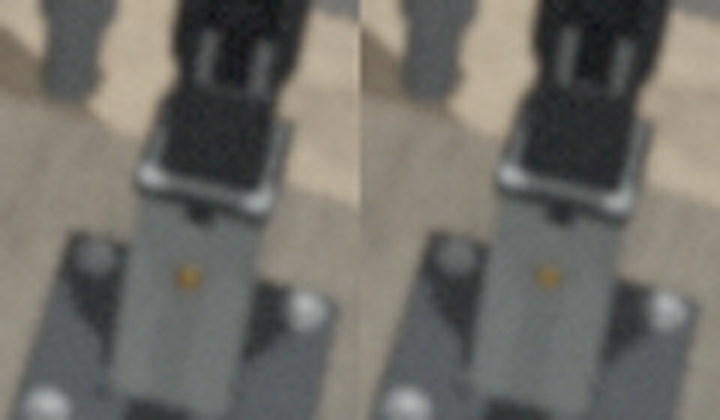

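Request:
drive_tool([
  [-1, [0, 0, 0.005], 0],
  [-1, [0, 0, 0.005], 0],
  [-1, [0, 0, 0.003], 0],
  [-1, [0, 0, 0.003], 0],
  [-1, [0, 0, 0], 0],
])

```text
clock: 22.3
position: [450.9, -407.6, 196.1]
ee_rot: [0.782, -0.624, 0.0, -0.0]
contact_force: [5.4, -3.0, -7.5]
gripper_width: 45.5
```

Request:
drive_tool([
  [-1, [0, 0, 0.006], 0],
  [-1, [0, 0, 0.006], 0],
  [-1, [0, 0, 0.006], 0],
  [-1, [0, 0, 0], 0],
])

```text
clock: 22.8
position: [450.9, -407.6, 192.5]
ee_rot: [0.782, -0.623, 0.001, 0.0]
contact_force: [1.1, 2.7, 6.9]
gripper_width: 45.9
```

Request:
drive_tool([
  [-1, [0, 0, -0.004], 0],
  [1, [0, 0, 0], 0],
  [1, [0, 0, 0], 0],
  [1, [0, 0, 0], 0],
  [1, [0, 0, 0], 0],
  [1, [0, 0, -0.05], 0],
  [1, [0, 0, -0.1], 0],
  [1, [0, 0, -0.15], 0],
  [1, [0, 0, -0.15], 0],
  [1, [0, 0, 0], 0],
])

```text
clock: 24.05
position: [451.8, -408.8, 333.2]
ee_rot: [0.782, -0.623, 0.006, -0.0]
contact_force: [0.1, 0.6, -0.6]
gripper_width: 85.4
```

```bash
python3 - <<'E'
from h import *
go([480,-60,360],0.2)
c=calibration('wrist');print(proj(c,[450.8,-406.6,219]),st()[0]['joints'].round(2))
snap('wrist','w17');snap('scene','s17')
a=cv2.imread('pics/s17.png')[240:350,380:470];cv2.imwrite('pics/s17c.png',cv2.resize(a,None,fx=5,fy=5,interpolation=cv2.INTER_CUBIC))
E
```

```text
pos [ 451.8 -408.8  333.2] psi -1.3464 tilt 0.0112 t 24.05 w 85.4 F [ 0.1  0.6 -0.6]
tool mm [-333.5 -105.3  -28.8] total [-1.1117 -0.3509 -0.0961] rows 8 perrow [-0.139  -0.0439 -0.012 ] turn total -0.7732 turnrows 9.0
(np.float64(316.55351509207253), np.float64(249.87671868929942)) [-0.47  0.31  0.12  0.   -1.37  0.69]
```

View pics/s17c.png

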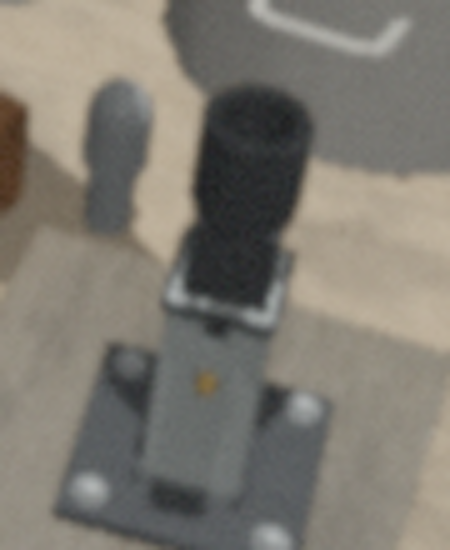

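View pics/w17.png

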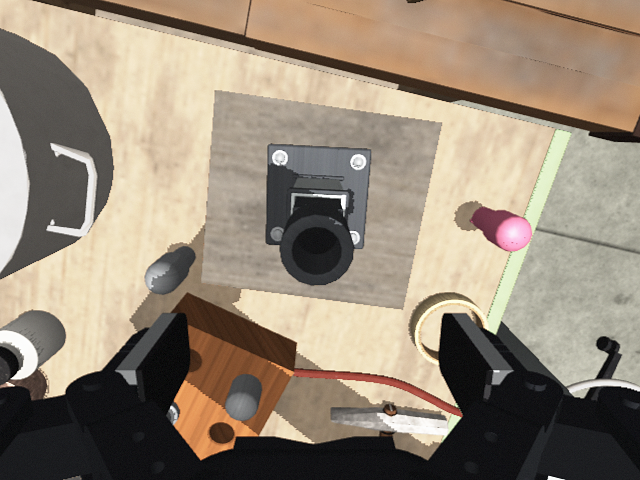

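```bash
python3 - <<'E'
from h import *
go([513.7,-65.5,210])
E
```

```text
pos [ 450.6 -407.4  328.1] psi -1.3468 tilt 0.002 t 24.15 w 85.6 F [-0.   0.6 -1.1]
tool mm [-319.5 -137.3  118. ] total [-1.0649 -0.4576  0.3934] rows 8 perrow [-0.1331 -0.0572  0.0492] turn total 0.0 turnrows 0.0
```

Request:
drive_tool([
  [1, [-0.133, -0.0572, 0.02], 0],
  [1, [-0.133, -0.0572, 0.05], 0],
  [1, [-0.133, -0.0572, 0.05], 0],
  [1, [-0.133, -0.0572, 0.05], 0],
  [1, [-0.133, -0.0572, 0.05], 0],
  [1, [-0.133, -0.0572, 0.05], 0],
  [1, [-0.133, -0.0572, 0.05], 0],
  [1, [-0.133, -0.0572, 0.05], 0],
  [1, [0, 0, 0.023], 0],
  [1, [0, 0, 0], 0],
  [1, [0, 0, 0], 0],
])

```text
clock: 25.52
position: [513.4, -66.7, 209.2]
ee_rot: [0.781, -0.624, 0.0, 0.0]
contact_force: [0.8, -0.9, -0.2]
gripper_width: 85.3
```

```bash
python3 - <<'E'
from h import *
snap('wrist','w18');c=calibration('wrist');np.save('w18.npy',c,allow_pickle=True)
go([513.7,-65.5,82]);print(proj(c,[513.7,-65.5,96]))
E
```

```text
pos [513.5 -66.7 209.3] psi -1.3482 tilt 0.0005 t 25.57 w 85.6 F [-0.3  0.   0.3]
tool mm [ -1.2  -0.4 127.3] total [-0.0038 -0.0012  0.4245] rows 3 perrow [-0.0013 -0.0004  0.1415] turn total 0.0 turnrows 0.0
(np.float64(313.6753483107918), np.float64(246.87358532220424))
```

View pics/w18.png

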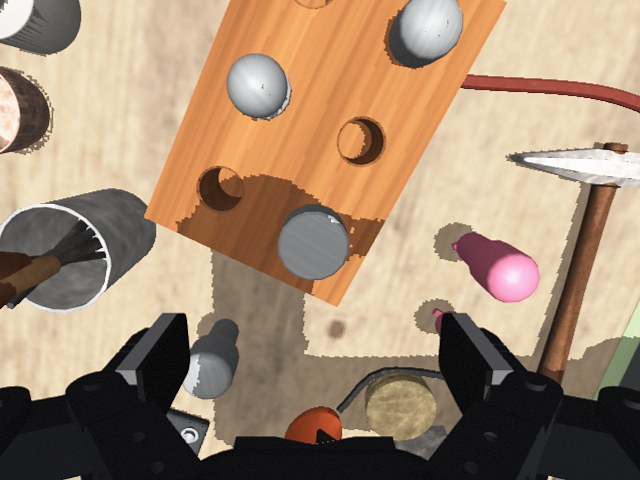

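```bash
python3 - <<'E'
from h import *
c=np.load('w18.npy',allow_pickle=True).item()
for u,v,z in [(361,141,66),(220,188,66),(313.5,243,96)]: print(ray(c,u,v,z))
E
```

```text
[ 498.03017293 -131.75660462   66.        ]
[580.26148136 -82.56274621  66.        ]
[514.33993773 -67.84366903  96.        ]
```

Request:
drive_tool([
  [1, [0.001, -0.002, 0.09], 0],
  [1, [0, 0, 0.09], 0],
  [1, [0, 0, 0.09], 0],
  [1, [0, 0, 0.07], 0],
  [1, [0, 0, 0.05], 0],
  [1, [0, 0, 0.034], 0],
  [1, [0, 0, 0], 0],
  [1, [0, 0, 0], 0],
])

```text
clock: 26.58
position: [514.8, -65.9, 82.5]
ee_rot: [0.782, -0.624, 0.001, -0.0]
contact_force: [0.3, -1.2, 0.3]
gripper_width: 85.2
```

Request:
drive_tool([
  [-1, [0, 0, 0], 0],
  [-1, [0, 0, 0], 0],
  [-1, [0, 0, 0], 0],
  [-1, [0, 0, 0], 0],
  [-1, [0, 0, 0], 0],
])

```text
clock: 27.2
position: [514.7, -65.9, 82.5]
ee_rot: [0.782, -0.623, 0.0, -0.0]
contact_force: [-0.6, 0.5, 6.4]
gripper_width: 42.2
```

Request:
drive_tool([
  [-1, [0, 0, -0.02], 0],
  [-1, [0, 0, -0.03], 0],
  [-1, [0, 0, -0.05], 0],
  [-1, [0, 0, -0.08], 0],
  [-1, [0, 0, -0.1], 0],
  [-1, [0, 0, -0.15], 0],
  [-1, [0, 0, -0.15], 0],
  [-1, [0, 0, -0.15], 0],
  [-1, [0, 0, -0.1], 0],
  [-1, [0, 0, 0], 0],
])

```text
clock: 28.45
position: [514.9, -65.9, 334.2]
ee_rot: [0.782, -0.624, 0.002, -0.002]
contact_force: [0.3, -0.4, -3.5]
gripper_width: 42.4
```

```bash
python3 - <<'E'
from h import *
snap('wrist','w19');snap('scene','s19')
go([450.8,-406.8,335])
E
```

```text
pos [513.3 -65.8 330.1] psi -1.3471 tilt 0.0016 t 28.55 w 42.4 F [ 0.2 -0.5 -3.3]
tool mm [318.6 136.6  -5.1] total [ 1.0621  0.4554 -0.017 ] rows 7 perrow [ 0.1517  0.0651 -0.0024] turn total 0.0 turnrows 0.0
```

View pics/w19.png

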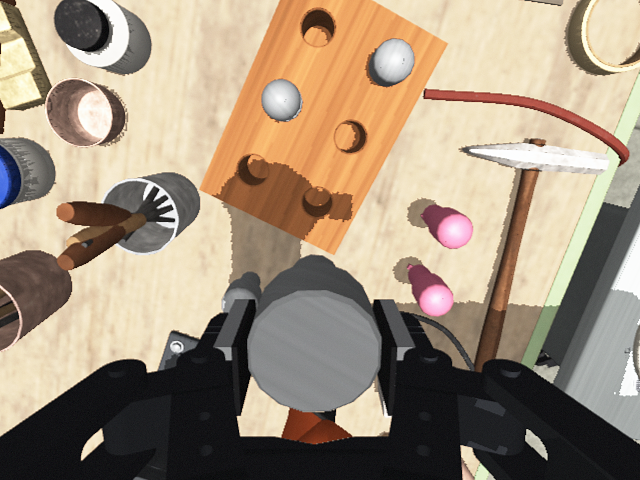

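View pics/s19.png

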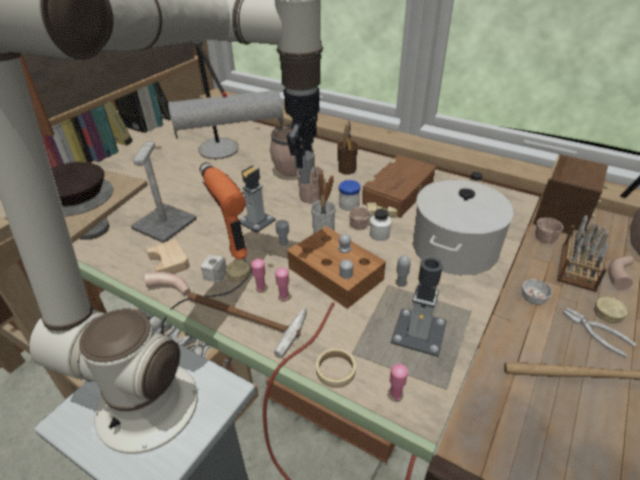

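```bash
cat >> h.py <<'E'
def circ(im,box,lo,hi):
    x,y,w,h=box;g=cv2.cvtColor(im[y:y+h,x:x+w],cv2.COLOR_BGR2GRAY)
    return cv2.HoughCircles(g,cv2.HOUGH_GRADIENT,1.5,50,param1=80,param2=25,minRadius=lo,maxRadius=hi)
E
python3 - <<'E'
from h import *
im=cv2.imread('pics/w19.png');r=circ(im,(220,240,190,190),55,75);print(r)
a=im[240:430,220:410];cv2.imwrite('pics/w19c.png',cv2.resize(a,None,fx=3,fy=3))
c=calibration('wrist');s,R,psi=st()
for u,v in [(314,345),(314,348),(314,351)]:
    p=ray(c,u,v,s['position'][2]+13.5);print((R.T@(p-s['position'])).round(2))
E
```

```text
[[[93.75 98.25 74.05]]]
[  3.31  -0.24 -13.5 ]
[  2.27  -0.24 -13.5 ]
[  1.22  -0.24 -13.5 ]
```

View pics/w19c.png

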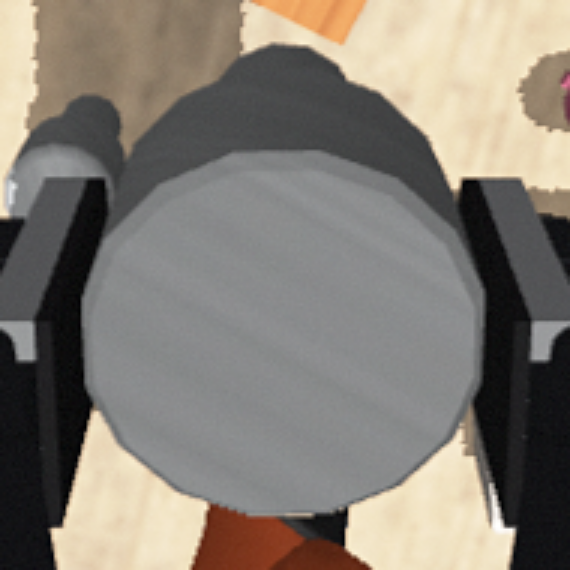

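Request:
drive_tool([
  [-1, [0.151, 0.065, 0], 0],
  [-1, [0.151, 0.065, 0], 0],
  [-1, [0.151, 0.065, 0], 0],
  [-1, [0.151, 0.065, 0], 0],
  [-1, [0.151, 0.065, 0], 0],
  [-1, [0.151, 0.065, 0], 0],
  [-1, [0.151, 0.065, 0], 0],
  [-1, [0, 0, 0], 0],
  [-1, [0, 0, 0], 0],
  [-1, [0, 0, 0], 0],
])

```text
clock: 29.8
position: [451.7, -404.3, 330.4]
ee_rot: [0.782, -0.623, -0.001, -0.0]
contact_force: [-0.1, 1.2, -1.0]
gripper_width: 42.3
```

```bash
python3 - <<'E'
from h import *
snap('wrist','w20');c=calibration('wrist')
go([450.5,-405.3,285]);print(proj(c,[450.8,-406.6,219]),proj(c,[450.8,-406.6,0]))
E
```

```text
pos [ 451.8 -404.3  330.7] psi -1.3451 tilt 0.0004 t 29.85 w 42.2 F [ 0.3  0.6 -1.3]
tool mm [ 0.7  1.5 45.7] total [0.0023 0.0051 0.1524] rows 1 perrow [0.0023 0.0051 0.1524] turn total 0.0 turnrows 0.0
(np.float64(316.784477605894), np.float64(242.5062977497104)) (np.float64(315.39577426349035), np.float64(189.62785673219545))
```

View pics/w20.png

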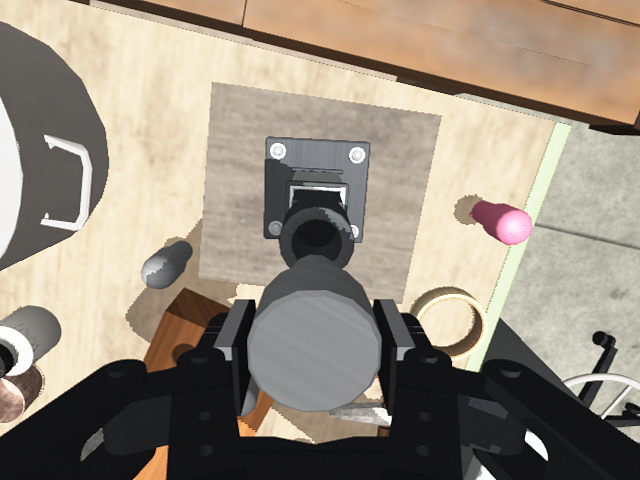

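Request:
drive_tool([
  [-1, [0.002, 0.005, 0.04], 0],
  [-1, [0, 0, 0.04], 0],
  [-1, [0, 0, 0.04], 0],
  [-1, [0, 0, 0.02], 0],
  [-1, [0, 0, 0], 0],
])

```text
clock: 30.48
position: [450.0, -406.3, 288.1]
ee_rot: [0.782, -0.624, -0.001, 0.0]
contact_force: [-0.4, 0.8, -2.0]
gripper_width: 42.3
```

```bash
python3 - <<'E'
from h import *
snap('wrist','w21');snap('scene','s21')
go([450.5,-405.3,235])
a=cv2.imread('pics/s21.png')[200:350,370:490];cv2.imwrite('pics/s21c.png',cv2.resize(a,None,fx=4,fy=4,interpolation=cv2.INTER_CUBIC))
E
```

```text
pos [ 450.4 -406.6  289.2] psi -1.3468 tilt 0.0008 t 30.57 w 42.5 F [-0.1 -0.4 -2.2]
tool mm [-1.3 -0.4 54.2] total [-0.0044 -0.0013  0.1806] rows 2 perrow [-0.0022 -0.0006  0.0903] turn total 0.0 turnrows 0.0
```

View pics/s21c.png

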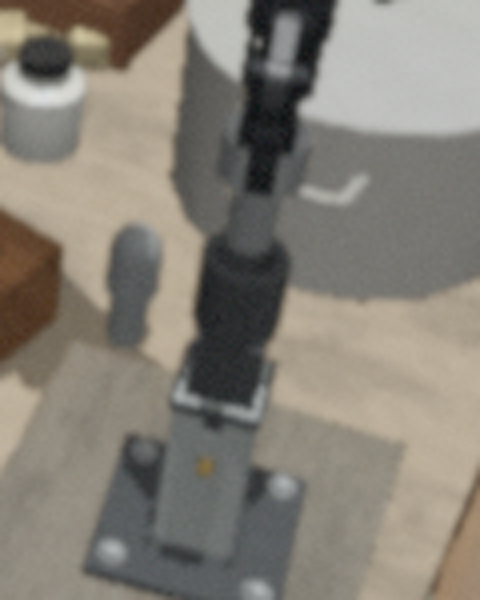

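View pics/w21.png

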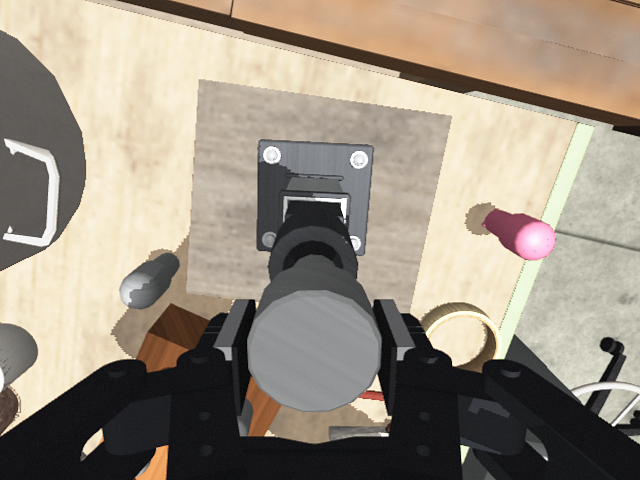

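Request:
drive_tool([
  [-1, [-0.002, 0, 0.015], 0],
  [-1, [0, 0, 0.015], 0],
  [-1, [0, 0, 0.015], 0],
  [-1, [0, 0, 0.015], 0],
  [-1, [0, 0, 0.015], 0],
  [-1, [0, 0, 0.015], 0],
  [-1, [0, 0, 0.01], 0],
])

```text
clock: 31.45
position: [450.0, -405.7, 258.4]
ee_rot: [0.782, -0.624, -0.0, 0.0]
contact_force: [-0.2, -0.1, -2.8]
gripper_width: 42.1
```

Foot is inside the socket without contact; go on gently.

Request:
drive_tool([
  [-1, [0, 0, 0.012], 0],
  [-1, [0, 0, 0.012], 0],
  [-1, [0, 0, 0.012], 0],
  [-1, [0, 0, 0.012], 0],
  [-1, [0, 0, 0.01], 0],
  [-1, [0, 0, 0.006], 0],
])

```text
clock: 32.2
position: [450.0, -405.8, 239.4]
ee_rot: [0.782, -0.624, -0.0, 0.0]
contact_force: [-0.7, 0.6, -1.6]
gripper_width: 42.5
```

Request:
drive_tool([
  [-1, [0, 0, 0.005], 0],
  [-1, [0, 0, 0.004], 0],
])

```text
clock: 32.45
position: [450.1, -405.9, 237.3]
ee_rot: [0.782, -0.624, 0.0, 0.0]
contact_force: [-0.6, 2.2, 2.2]
gripper_width: 42.4
```

Request:
drive_tool([
  [-1, [0, 0, 0.005], 0],
  [-1, [0, 0, 0.005], 0],
  [-1, [0, 0, 0], 0],
])

```text
clock: 32.83
position: [450.2, -405.9, 237.0]
ee_rot: [0.782, -0.623, 0.001, 0.0]
contact_force: [-2.7, 3.9, 9.1]
gripper_width: 42.6
```

Request:
drive_tool([
  [0.5, [0, 0, 0], 0],
  [0.5, [0, 0, 0], 0],
  [0.8, [0, 0, 0], 0],
  [0.8, [0, 0, -0.02], 0],
  [0.8, [0, 0, -0.05], 0],
  [1, [0, 0, -0.1], 0],
  [1, [0, 0, -0.1], 0],
  [1, [0, 0, -0.05], 0],
  [1, [0, 0, 0], 0],
])

```text
clock: 33.95
position: [450.4, -405.9, 331.3]
ee_rot: [0.782, -0.624, 0.001, -0.0]
contact_force: [-0.5, -0.5, -0.4]
gripper_width: 85.3
```

```bash
python3 - <<'E'
from h import *
snap('wrist','w22');snap('scene','s22')
go([582,-309,300])
a=cv2.imread('pics/s22.png')[230:350,370:490];b=cv2.imread('pics/w22.png')[130:370,200:440];cv2.imwrite('pics/s22c.png',np.hstack([cv2.resize(a,(480,480),interpolation=cv2.INTER_CUBIC),cv2.resize(b,(480,480))])[:,:])
t=snap('top','t22')
E
```

```text
pos [ 449.7 -405.4  328.8] psi -1.347 tilt 0.002 t 34.05 w 85.4 F [-0.2 -0.9  0. ]
tool mm [ -64.6 -150.4   28.8] total [-0.2153 -0.5013  0.0959] rows 4 perrow [-0.0538 -0.1253  0.024 ] turn total 0.0 turnrows 0.0
```

View pics/s22c.png

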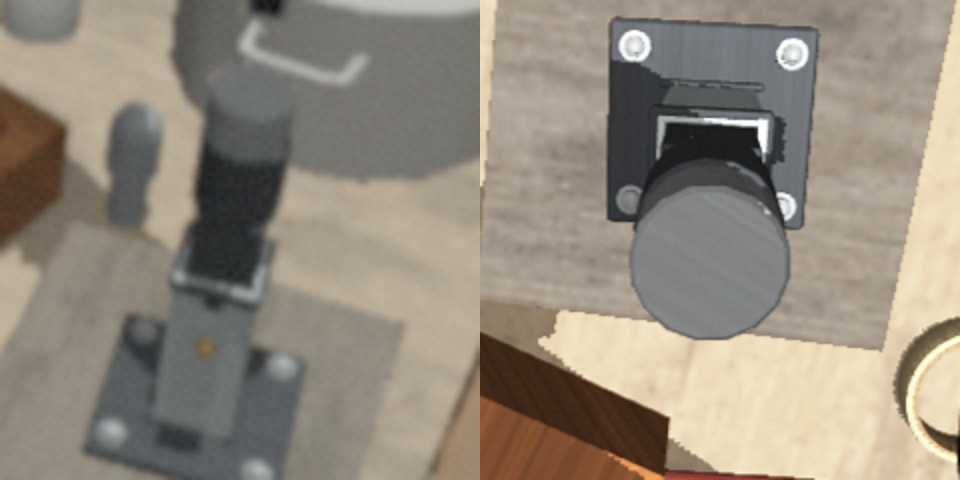

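View pics/w22.png

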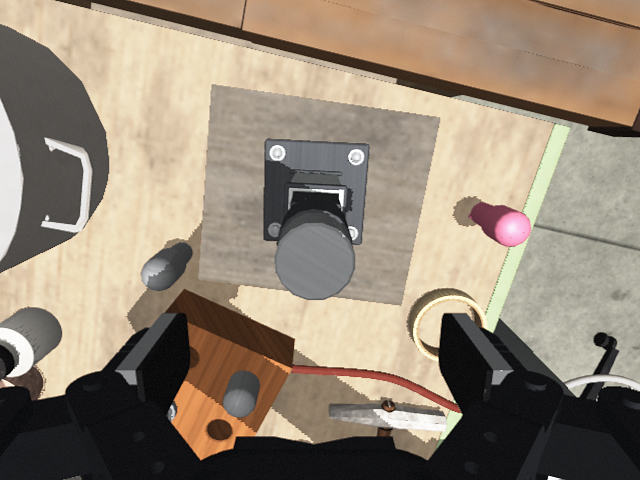

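```bash
python3 - <<'E'
from h import *
t=calibration('top');c=calibration('wrist')
for z in (80,120,150):
  print(z,[ray(t,u,v,z)[:2].round(0).tolist() for u,v in [(421,185),(509,190),(464,148),(458,240)]])
print('foot',ray(c,184,250,0),'nose',ray(c,160,268,74))
a=cv2.imread('pics/t22.png')[140:330,380:530];cv2.imwrite('pics/t22c.png',cv2.resize(a,None,fx=3,fy=3,interpolation=cv2.INTER_CUBIC))
E
```

```text
80 [[774.0, -271.0], [872.0, -503.0], [940.0, -337.0], [666.0, -430.0]]
120 [[754.0, -273.0], [850.0, -499.0], [916.0, -337.0], [649.0, -428.0]]
150 [[739.0, -275.0], [833.0, -496.0], [898.0, -337.0], [636.0, -427.0]]
foot [ 578.40485351 -307.27862502    0.        ] nose [ 580.27414317 -310.73842812   74.        ]
```

View pics/t22c.png

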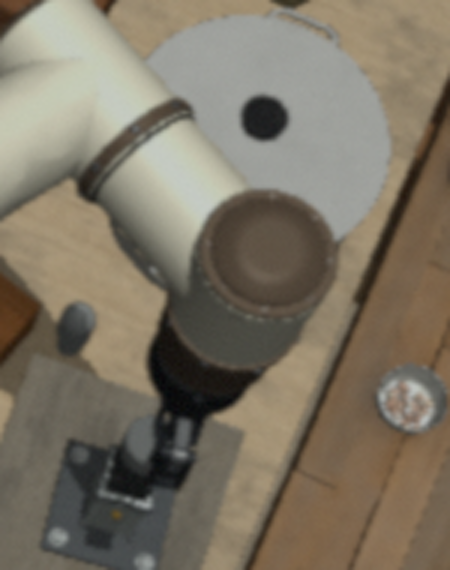

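Request:
drive_tool([
  [1, [0, 0, 0], -0.08],
  [1, [0, 0, 0], -0.08],
  [1, [0, 0, 0], 0],
])

```text
clock: 34.48
position: [449.8, -405.6, 328.5]
ee_rot: [0.871, -0.492, -0.001, -0.0]
contact_force: [0.3, 0.2, -0.0]
gripper_width: 85.4
```

```bash
python3 - <<'E'
from h import *
go([579.5,-309,220],-1.024)
E
```

```text
pos [ 449.8 -405.6  328.5] psi -1.0287 tilt 0.0025 t 34.48 w 85.4 F [ 0.3  0.2 -0. ]
tool mm [ -15.6 -161.   108.4] total [-0.0519 -0.5368  0.3613] rows 4 perrow [-0.013  -0.1342  0.0903] turn total -0.0023 turnrows 1.0
```

Request:
drive_tool([
  [1, [-0.013, -0.134, 0], 0],
  [1, [-0.013, -0.134, 0.02], 0],
  [1, [-0.013, -0.134, 0.05], 0],
  [1, [-0.013, -0.134, 0.1], 0],
  [1, [0, 0, 0.1], 0],
  [1, [0, 0, 0.09], 0],
  [1, [0, 0, 0], 0],
  [1, [0, 0, 0], 0],
])

```text
clock: 35.48
position: [580.1, -309.6, 223.0]
ee_rot: [0.871, -0.492, 0.001, 0.0]
contact_force: [0.5, 0.4, 0.3]
gripper_width: 85.5
```

```bash
python3 - <<'E'
from h import *
snap('wrist','w23');c=calibration('wrist');np.save('w23.npy',c,allow_pickle=True)
go([579.5,-309,57]);print(proj(c,[579.5,-309,74]))
E
```

```text
pos [ 580.2 -309.7  223.5] psi -1.0277 tilt 0.0027 t 35.52 w 85.6 F [-0.6  0.3  0.2]
tool mm [ -1.4   0.5 166.5] total [-0.0046  0.0016  0.555 ] rows 4 perrow [-0.0011  0.0004  0.1387] turn total 0.0 turnrows 0.0
(np.float64(314.97121182655053), np.float64(232.79265970292718))
```

View pics/w23.png

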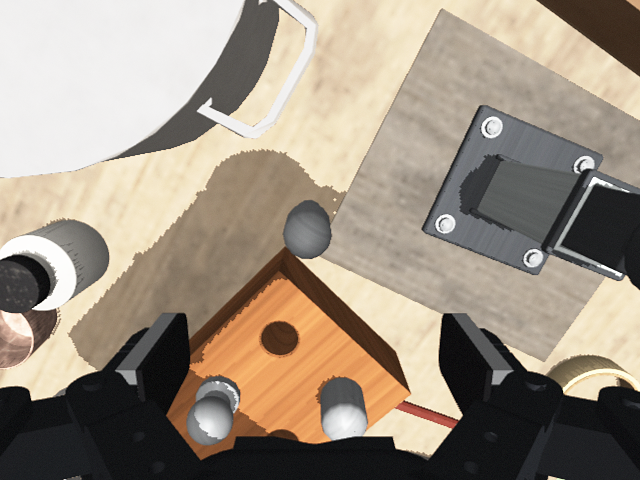

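```bash
python3 - <<'E'
from h import *
c=np.load('w23.npy',allow_pickle=True).item()
print('hole',ray(c,279,337,66));print('bullet',ray(c,308,232,65), proj(c,[579.5,-309,0]))
a=cv2.imread('pics/w23.png')[180:380,220:420];cv2.imwrite('pics/w23c.png',cv2.resize(a,None,fx=3,fy=3,interpolation=cv2.INTER_CUBIC))
E
```

```text
hole [ 559.65466685 -223.55245482   66.        ]
bullet [ 582.86215257 -305.03751873   65.        ] (np.float64(314.87183907172584), np.float64(212.0045261524172))
```

View pics/w23c.png

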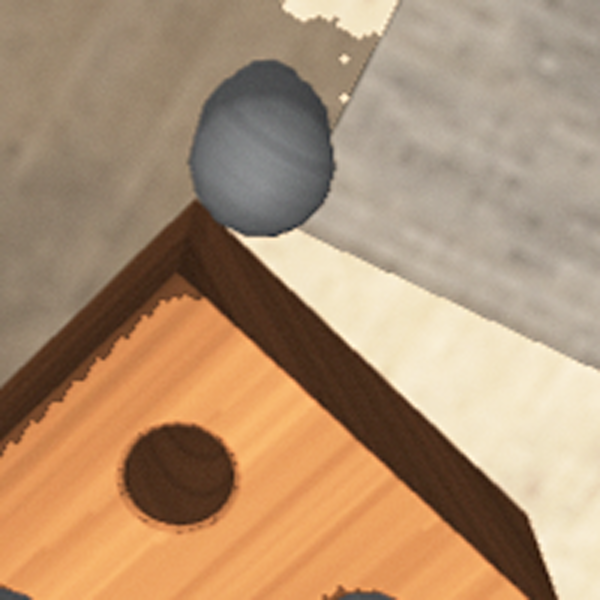

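Request:
drive_tool([
  [1, [-0.12, 0, -0.1], 0],
  [1, [-0.12, 0, -0.1], 0],
  [1, [-0.12, 0, -0.1], 0],
  [1, [-0.12, 0, -0.1], 0],
  [1, [0, 0, 0], 0],
  [1, [0, 0, 0], 0],
])

```text
clock: 36.28
position: [505.0, -186.0, 342.7]
ee_rot: [0.871, -0.491, 0.001, -0.001]
contact_force: [0.8, 0.0, -0.1]
gripper_width: 85.5
```

```bash
python3 - <<'E'
from h import *
snap('wrist','w24');c=calibration('wrist');np.save('w24.npy',c,allow_pickle=True)
snap('scene','s24')
go([579.5,-309,57])
E
```

```text
pos [ 505.  -186.4  341.2] psi -1.0278 tilt 0.0014 t 36.38 w 85.3 F [-0.5 -0.2 -0.6]
tool mm [143.7  -0.7 284. ] total [ 0.479  -0.0025  0.9467] rows 7 perrow [ 0.0684 -0.0004  0.1352] turn total 0.0 turnrows 0.0
```

View pics/w24.png

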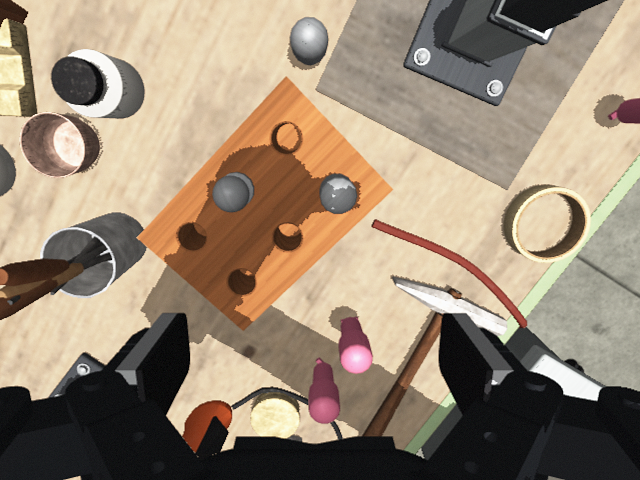

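View pics/s24.png

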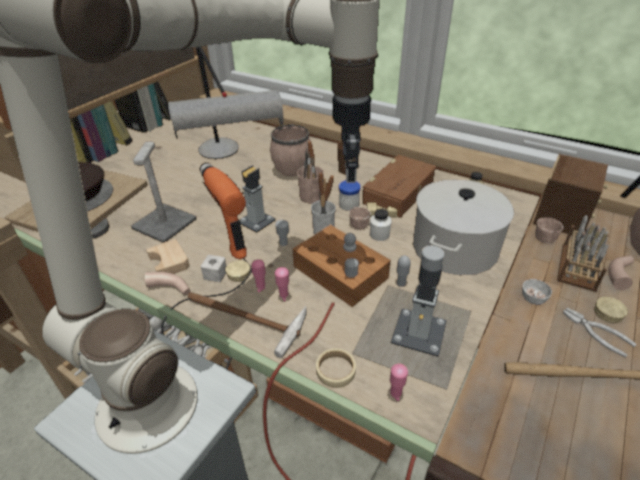

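```bash
python3 - <<'E'
from h import *
a=cv2.imread('pics/w24.png')[70:340,130:400];cv2.imwrite('pics/w24c.png',cv2.resize(a,(800,800),interpolation=cv2.INTER_CUBIC)[:600])
c=np.load('w24.npy',allow_pickle=True).item()
P=[ray(c,u,v,66) for u,v in [(286,137),(192,235.5),(287.5,236.5),(242,281)]]
t,a,res=fitgrid(P,[(34,-68),(34,68),(-34,0),(-34,68)]);print(t,a,res.round(1))
R=np.array([[np.cos(a),-np.sin(a)],[np.sin(a),np.cos(a)]])
for l in [(34,68),(34,0),(34,-68),(-34,68),(-34,0),(-34,-68)]: print(l,(R@l+t).round(1))
print('corners',[(R@l+t).round(0).tolist() for l in [(72,-107),(-72,-107)]])
E
```

```text
[ 541.59218366 -149.7378052 ] -0.24458558066941707 [[ 0.2  0.5]
 [-0.3 -0.6]
 [ 0.1  0.5]
 [-0.  -0.4]]
(34, 68) [591. -92.]
(34, 0) [ 574.6 -158. ]
(34, -68) [ 558.1 -223.9]
(-34, 68) [525.1 -75.5]
(-34, 0) [ 508.6 -141.5]
(-34, -68) [ 492.1 -207.5]
corners [[586.0, -271.0], [446.0, -236.0]]
```

View pics/w24c.png

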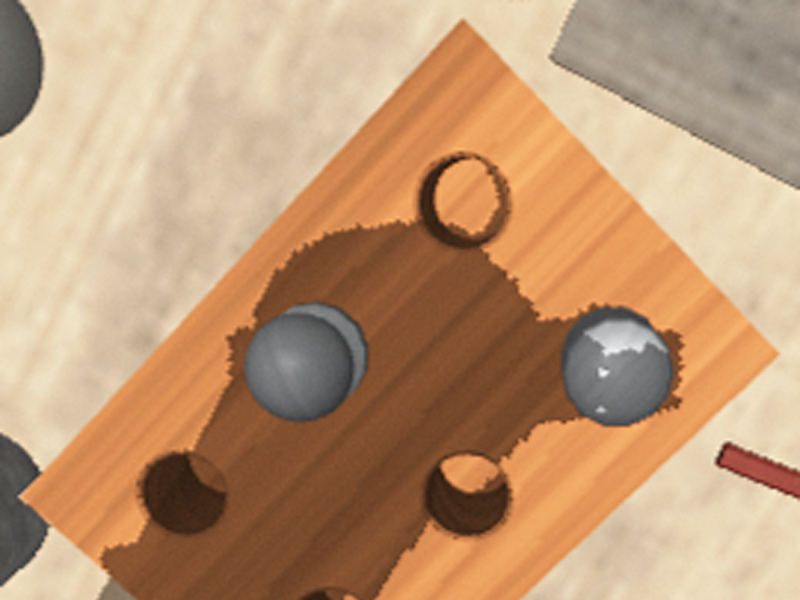

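```bash
python3 - <<'E'
from h import *
c4=np.load('w24.npy',allow_pickle=True).item();c3=np.load('w23.npy',allow_pickle=True).item()
for c,p in((c4,(309,39)),(c3,(308,232))):
  for z in (55,65,75): print(z,ray(c,*p,z).round(1))
for z in (90,110):print('handle',ray(c3,260,135,z),ray(c3,207,105,z))
go([582.3,-307,200])
E
```

```text
55 [ 584.1 -308.    55. ]
65 [ 583.1 -306.5   65. ]
75 [ 582. -305.   75.]
55 [ 581.7 -302.9   55. ]
65 [ 582.9 -305.    65. ]
75 [ 584.  -307.2   75. ]
handle [ 641.9260527  -347.48293551   90.        ] [ 677.48885227 -346.24520992   90.        ]
handle [ 639.95480631 -349.05750615  110.        ] [ 672.83349318 -347.91319825  110.        ]
pos [ 505.  -186.4  341.2] psi -1.0278 tilt 0.0014 t 36.38 w 85.3 F [-0.5 -0.2 -0.6]
tool mm [143.3  -4.  141. ] total [ 0.4777 -0.0134  0.4701] rows 5 perrow [ 0.0955 -0.0027  0.094 ] turn total 0.0 turnrows 0.0
```

Request:
drive_tool([
  [1, [0.095, -0.002, 0.06], 0],
  [1, [0.095, -0.002, 0.06], 0],
  [1, [0.095, -0.002, 0.08], 0],
  [1, [0.095, -0.002, 0.1], 0],
  [1, [0.095, -0.002, 0.12], 0],
  [1, [0, 0, 0.05], 0],
  [1, [0, 0, 0], 0],
  [1, [0, 0, 0], 0],
])

```text
clock: 37.38
position: [581.8, -306.3, 202.4]
ee_rot: [0.871, -0.491, 0.001, -0.0]
contact_force: [-0.2, 0.4, 0.2]
gripper_width: 85.3
```

```bash
python3 - <<'E'
from h import *
snap('wrist','w25');c=calibration('wrist')
go([583,-305.8,57]);print(proj(c,[583,-305.8,74]))
E
```

```text
pos [ 582.  -306.2  202.9] psi -1.026 tilt 0.0032 t 37.42 w 85.3 F [ 0.4 -0.   0.5]
tool mm [ -0.2  -0.8 145.9] total [-0.0007 -0.0028  0.4863] rows 3 perrow [-0.0002 -0.0009  0.1621] turn total 0.0 turnrows 0.0
(np.float64(312.96978221545817), np.float64(238.8461394291271))
```

View pics/w25.png

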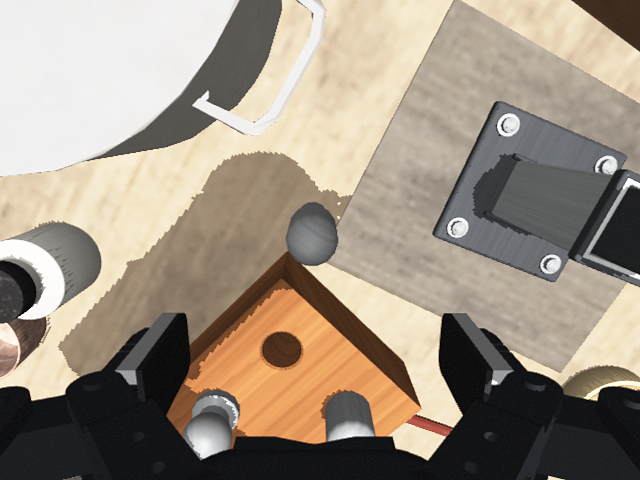

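Request:
drive_tool([
  [1, [0, -0.003, 0.1], 0],
  [1, [0, 0, 0.1], 0],
  [1, [0, 0, 0.1], 0],
  [1, [0, 0, 0.09], 0],
  [1, [0, 0, 0.06], 0],
  [1, [0, 0, 0.036], 0],
  [1, [0, 0, 0], 0],
  [1, [0, 0, 0], 0],
])

```text
clock: 38.42
position: [582.9, -306.2, 56.3]
ee_rot: [0.871, -0.491, 0.001, -0.0]
contact_force: [0.3, -0.1, 0.1]
gripper_width: 85.2
```

Request:
drive_tool([
  [-1, [0, 0, 0], 0],
  [-1, [0, 0, 0], 0],
  [-1, [0, 0, 0], 0],
  [-1, [0, 0, 0], 0],
  [-1, [0, 0, 0], 0],
  [-1, [0, 0, 0], 0],
])

```text
clock: 39.17
position: [582.5, -306.1, 55.6]
ee_rot: [0.871, -0.491, 0.0, -0.0]
contact_force: [-0.6, 0.7, 4.1]
gripper_width: 32.7
```

```bash
python3 - <<'E'
from h import *
snap('wrist','w26');snap('scene','s26')
go([583,-305.8,57])
E
```

```text
pos [ 582.5 -306.1   55.6] psi -1.0266 tilt 0.001 t 39.27 w 32.7 F [0.5 0.8 4.1]
tool mm [ 0.  -0.5 -1.4] total [ 0.0001 -0.0018 -0.0046] rows 1 perrow [ 0.0001 -0.0018 -0.0046] turn total 0.0 turnrows 0.0
```

View pics/w26.png

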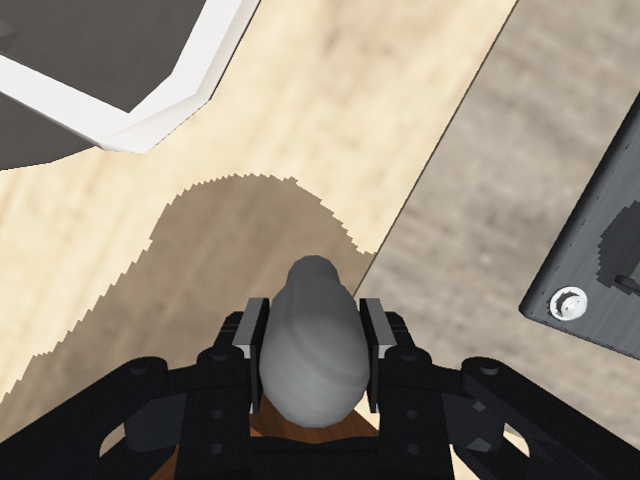

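Request:
drive_tool([
  [-1, [0, 0, -0.03], 0],
  [-1, [0, 0, -0.06], 0],
  [-1, [0, 0, -0.1], 0],
  [-1, [0, 0, -0.12], 0],
  [-1, [0, 0, -0.1], 0],
  [-1, [0, 0, 0], 0],
  [-1, [0, 0, 0], 0],
])

```text
clock: 40.15
position: [581.3, -305.4, 177.2]
ee_rot: [0.871, -0.491, -0.001, -0.0]
contact_force: [-0.8, 0.1, -1.9]
gripper_width: 32.6
```

```bash
python3 - <<'E'
from h import *
snap('wrist','w27')
go([558.5,-223.6,180])
E
```

```text
pos [ 581.1 -305.4  176.5] psi -1.0273 tilt 0.0033 t 40.2 w 32.6 F [-0.5 -0.1 -2.1]
tool mm [-81.7 -23.   -3.3] total [-0.2725 -0.0766 -0.011 ] rows 2 perrow [-0.1362 -0.0383 -0.0055] turn total 0.0 turnrows 0.0
```

View pics/w27.png

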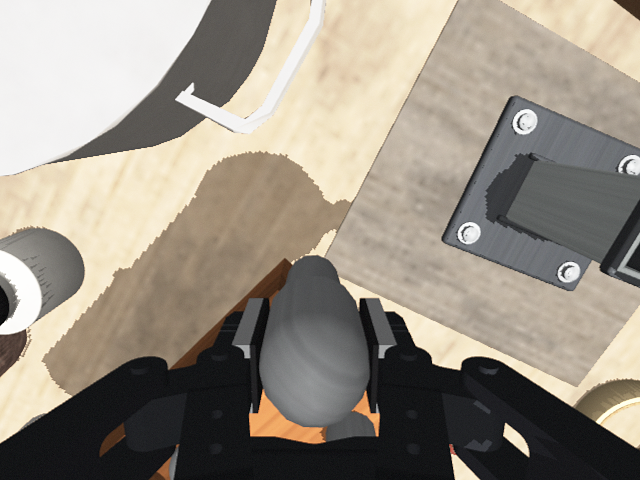

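```bash
python3 - <<'E'
from h import *
c=calibration('wrist');s,R,psi=st()
for o in (-1,0,1,2): print(o,proj(c,s['position']+R@[12+o,0,55.6]))
E
```

```text
-1 (np.float64(314.5196413732627), np.float64(256.11283669042734))
0 (np.float64(314.52184855626945), np.float64(254.0523386750033))
1 (np.float64(314.52406189758324), np.float64(251.98609162131638))
2 (np.float64(314.5262814230138), np.float64(249.91407143498628))
```

Request:
drive_tool([
  [-1, [-0.09, -0.0255, -0.005], 0],
  [-1, [-0.09, -0.0255, -0.005], 0],
  [-1, [-0.09, -0.0255, 0], 0],
  [-1, [0, 0, 0], 0],
  [-1, [0, 0, 0], 0],
  [-1, [0, 0, 0], 0],
])

```text
clock: 40.95
position: [559.8, -225.3, 180.5]
ee_rot: [0.871, -0.492, -0.0, 0.0]
contact_force: [-0.9, 0.3, -1.7]
gripper_width: 32.2
```

```bash
python3 - <<'E'
from h import *
snap('wrist','w28');snap('scene','s28')
go([558.5,-223.6,82])
a=cv2.imread('pics/s28.png')[200:320,290:410]
cv2.imwrite('pics/s28c.png',cv2.resize(a,None,fx=4,fy=4,interpolation=cv2.INTER_CUBIC))
E
```

```text
pos [ 559.9 -225.3  180.7] psi -1.0277 tilt 0.0006 t 41.05 w 32.5 F [-0.4  0.8 -2.5]
tool mm [-2.2  0.2 98.7] total [-0.0072  0.0007  0.329 ] rows 2 perrow [-0.0036  0.0004  0.1645] turn total 0.0 turnrows 0.0
```

View pics/w28.png

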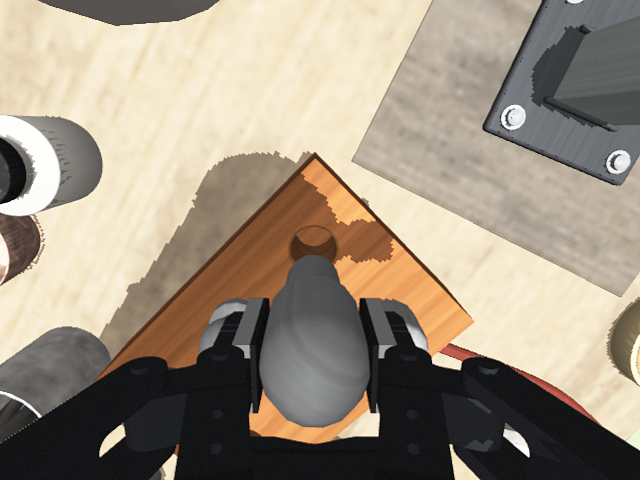

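View pics/s28c.png

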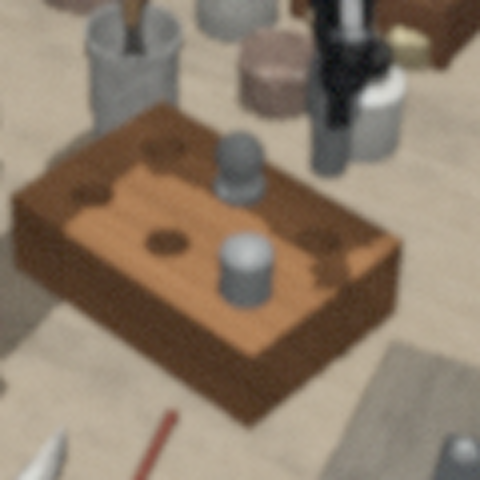

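```bash
python3 - <<'E'
from h import *
c=calibration('wrist')
print(ray(c,313.5,247,66),proj(c,[558.5,-223.6,66]))
for a in (0,90,180,270): print(proj(c,[558.5+14.25*np.cos(np.radians(a)-1.0277),-223.6+14.25*np.sin(np.radians(a)-1.0277),66]))
E
```

```text
[ 559.4406718  -223.77702202   66.        ] (np.float64(314.67410910428055), np.float64(248.00900958938203))
(np.float64(314.69944780576645), np.float64(225.13965223042055))
(np.float64(291.22876758935814), np.float64(247.99997758666748))
(np.float64(314.6495275025656), np.float64(270.1950491695528))
(np.float64(338.1177946265875), np.float64(248.01804095414778))
```

Request:
drive_tool([
  [-1, [-0.005, 0, 0.06], 0],
  [-1, [0, 0, 0.06], 0],
  [-1, [0, 0, 0.04], 0],
  [-1, [0, 0, 0.03], 0],
  [-1, [0, 0, 0.02], 0],
  [-1, [0, 0, 0.02], 0],
  [-1, [0, 0, 0.02], 0],
])

```text
clock: 41.92
position: [559.1, -223.5, 106.1]
ee_rot: [0.871, -0.491, 0.0, -0.0]
contact_force: [-0.3, 0.1, -1.2]
gripper_width: 32.5
```

Inside with no contact; continue to the seat.

Request:
drive_tool([
  [-1, [0, 0, 0.015], 0],
  [-1, [0, 0, 0.015], 0],
  [-1, [0, 0, 0.015], 0],
  [-1, [0, 0, 0.015], 0],
  [-1, [0, 0, 0.008], 0],
  [-1, [0, 0, 0.008], 0],
])

```text
clock: 42.68
position: [559.1, -223.5, 83.2]
ee_rot: [0.871, -0.491, 0.0, 0.0]
contact_force: [-0.7, 1.0, -1.2]
gripper_width: 32.8
```

Request:
drive_tool([
  [-1, [0, 0, 0.005], 0],
  [-1, [0, 0, 0.005], 0],
])

```text
clock: 42.92
position: [559.1, -223.5, 80.3]
ee_rot: [0.871, -0.491, 0.0, -0.0]
contact_force: [-0.3, 0.0, -1.9]
gripper_width: 32.5
```

Request:
drive_tool([
  [-1, [0, 0, 0.003], 0],
  [0.15, [0, 0, 0], 0],
  [0.15, [0, 0, 0], 0],
  [0.15, [0, 0, 0], 0],
  [0.15, [0, 0, -0.03], 0],
  [0.15, [0, 0, -0.08], 0],
  [0.15, [0, 0, -0.15], 0],
  [0.15, [0, 0, -0.15], 0],
  [1, [0, 0, -0.15], 0],
  [1, [0, 0, -0.15], 0],
  [1, [0, 0, -0.1], 0],
  [1, [0, 0, 0], 0],
  [1, [0, 0, 0], 0],
])

```text
clock: 44.55
position: [558.6, -223.3, 322.1]
ee_rot: [0.871, -0.491, -0.0, -0.0]
contact_force: [0.3, -0.6, 0.5]
gripper_width: 85.1
```

```bash
python3 - <<'E'
from h import *
snap('wrist','w29');c=calibration('wrist');snap('scene','s29')
go([567,48,300])
a=cv2.imread('pics/s29.png')[180:330,250:400]
cv2.imwrite('pics/s29c.png',cv2.resize(a,None,fx=4,fy=4,interpolation=cv2.INTER_CUBIC))
E
```

```text
pos [ 558.5 -223.3  321.1] psi -1.0269 tilt 0.0026 t 44.65 w 85.2 F [-0.2 -0.7 -0.4]
tool mm [-227.7 -147.7   21.3] total [-0.759  -0.4923  0.0709] rows 6 perrow [-0.1265 -0.0821  0.0118] turn total 0.0 turnrows 0.0
```

View pics/w29.png

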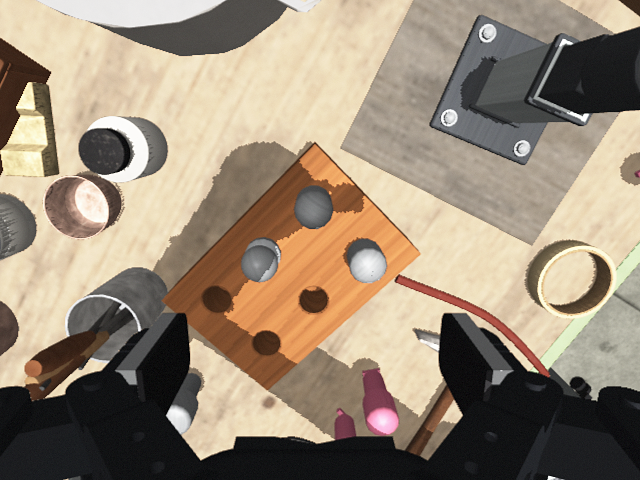

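View pics/s29c.png

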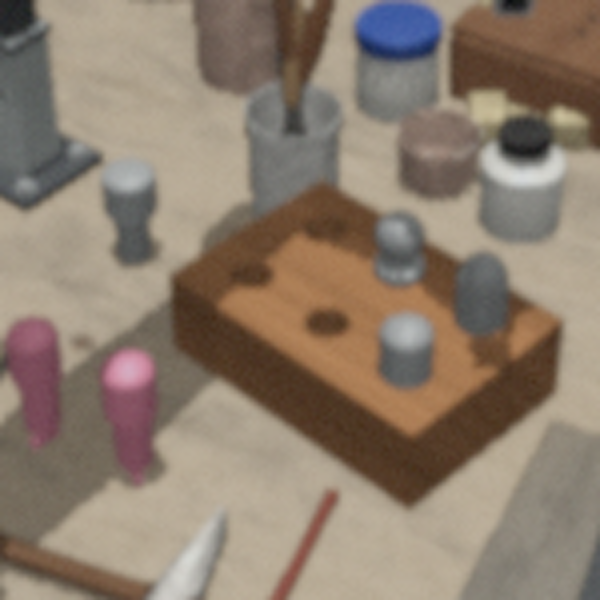

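```bash
python3 - <<'E'
from h import *
c=np.load('w1.npy',allow_pickle=True).item();t=calibration('top')
print('jar base',ray(c,284,38,0),'bun foot',ray(c,251,134,0),'bun top',ray(c,254,122,74))
for z in (60,78): print('bun top cam',ray(t,289,199,z))
for z in (80,150): print('jar/brush top cam',ray(t,327,178,z),ray(t,328,160,z))
print('drill',[ray(c,u,v,60).round().tolist() for u,v in [(255,225),(200,215),(240,250)]])
E
```

```text
jar base [642.65468871  -7.69502658   0.        ] bun foot [559.95067954  71.36493534   0.        ] bun top [566.8777784   53.12839366  74.        ]
bun top cam [573.31407702  51.48276794  60.        ]
bun top cam [566.72110423  47.05116359  78.        ]
jar/brush top cam [673.04470114 -20.68183315  80.        ] [725.96828598   2.29327465  80.        ]
jar/brush top cam [642.76784792 -35.00308654 150.        ] [693.39886108 -13.02322654 150.        ]
drill [[464.0, 100.0, 60.0], [498.0, 153.0, 60.0], [444.0, 129.0, 60.0]]
```

Request:
drive_tool([
  [1, [-0.1265, -0.082, 0], 0],
  [1, [-0.1265, -0.082, 0], 0],
  [1, [-0.1265, -0.082, 0], 0],
  [1, [-0.1265, -0.082, 0], 0],
  [1, [-0.1265, -0.082, 0.03], 0],
  [1, [-0.1265, -0.082, 0.05], 0],
  [1, [0, 0, 0.1], 0],
  [1, [0, 0, 0.08], 0],
  [1, [0, 0, 0], 0],
  [1, [0, 0, 0], 0],
])

```text
clock: 45.9
position: [568.1, 47.6, 245.0]
ee_rot: [0.871, -0.491, 0.0, -0.0]
contact_force: [-1.0, -0.4, 1.0]
gripper_width: 85.2
```

```bash
python3 - <<'E'
from h import *
snap('wrist','w30');c=calibration('wrist');np.save('w30.npy',c,allow_pickle=True)
go([568,51,57]);print(proj(c,[568,51,78]))
E
```

```text
pos [568.2  47.7 245.5] psi -1.0269 tilt 0.0018 t 45.95 w 85.2 F [-0.5 -0.2 -0.4]
tool mm [ -3.1  -1.2 188.5] total [-0.0103 -0.0041  0.6282] rows 4 perrow [-0.0026 -0.001   0.1571] turn total 0.0 turnrows 0.0
(np.float64(312.5397163820386), np.float64(229.13650904646389))
```

View pics/w30.png

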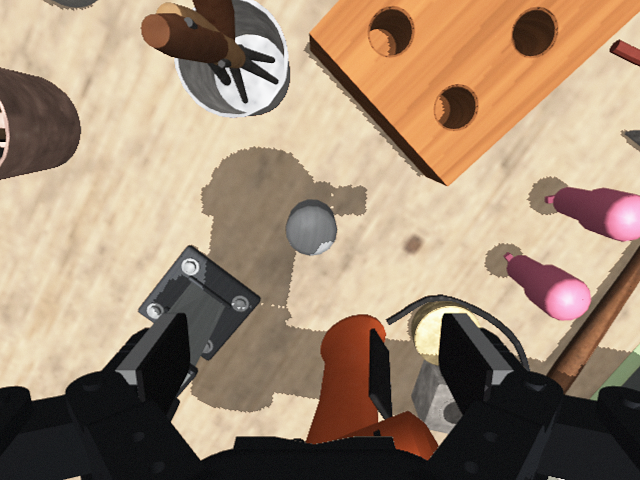

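```bash
python3 - <<'E'
from h import *
c=np.load('w30.npy',allow_pickle=True).item();c1=np.load('w1.npy',allow_pickle=True).item()
print([ray(c,u,v,10).round(1).tolist() for u,v in [(190,267),(240,303),(154,310)]])
B=[(157,97),(175,147),(128,158)]
P=[ray(c1,u,v,10) for u,v in B];print(np.round(P,1).tolist(), (P[0]+P[2])/2)
print('vee w1',[ (z,ray(c1,58,130,z).round(1).tolist()) for z in (150,160,170,180)])
E
```

```text
[[637.6, 154.0, 10.0], [581.3, 161.7, 10.0], [647.4, 210.2, 10.0]]
[[638.7, 154.2, 10.0], [580.2, 160.8, 10.0], [590.0, 219.5, 10.0]] [614.3467881  186.85716984  10.        ]
vee w1 [(150, [620.3, 204.3, 150.0]), (160, [618.1, 198.8, 160.0]), (170, [616.0, 193.4, 170.0]), (180, [613.9, 187.9, 180.0])]
```

Request:
drive_tool([
  [1, [-0.01, -0.004, 0.1], 0],
  [1, [0, 0, 0.12], 0],
  [1, [0, 0, 0.12], 0],
  [1, [0, 0, 0.12], 0],
  [1, [0, 0, 0.09], 0],
  [1, [0, 0, 0.05], 0],
  [1, [0, 0, 0.028], 0],
  [1, [0, 0, 0], 0],
  [1, [0, 0, 0], 0],
])

```text
clock: 47.08
position: [567.8, 51.2, 57.1]
ee_rot: [0.871, -0.491, 0.001, -0.001]
contact_force: [0.3, 0.2, 0.4]
gripper_width: 85.4
```

Request:
drive_tool([
  [-1, [0, 0, 0], 0],
  [-1, [0, 0, 0], 0],
  [-1, [0, 0, 0], 0],
  [-1, [0, 0, 0], 0],
  [-1, [0, 0, 0], 0],
  [-1, [0, 0, 0], 0],
])

```text
clock: 47.82
position: [567.6, 51.1, 56.6]
ee_rot: [0.871, -0.491, 0.001, -0.0]
contact_force: [-0.7, 0.0, 5.3]
gripper_width: 37.0
```

```bash
python3 - <<'E'
from h import *
snap('wrist','w31')
go([568,51,57])
E
```

```text
pos [567.6  51.1  56.6] psi -1.0264 tilt 0.0013 t 47.88 w 37.6 F [-0.5 -0.5  5.6]
tool mm [ 0.3 -0.3 -0.4] total [ 0.0011 -0.001  -0.0012] rows 1 perrow [ 0.0011 -0.001  -0.0012] turn total 0.0 turnrows 0.0
```

View pics/w31.png

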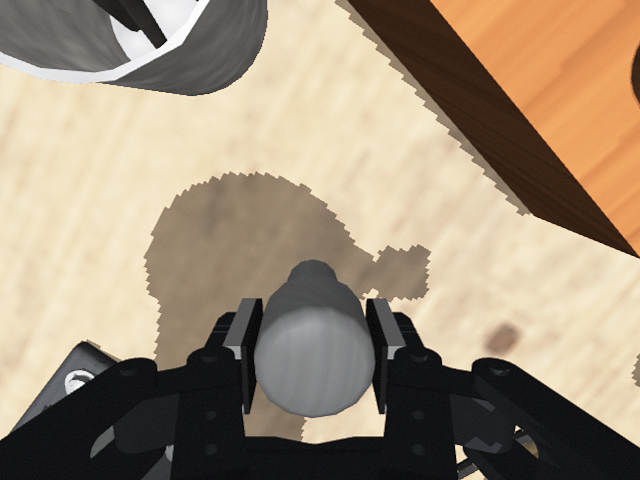

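Request:
drive_tool([
  [-1, [0, 0, -0.03], 0],
  [-1, [0, 0, -0.06], 0],
  [-1, [0, 0, -0.1], 0],
  [-1, [0, 0, -0.12], 0],
  [-1, [0, 0, -0.12], 0],
  [-1, [0, 0, 0], 0],
  [-1, [0, 0, 0], 0],
])

```text
clock: 48.75
position: [565.7, 50.7, 183.5]
ee_rot: [0.871, -0.491, -0.001, 0.001]
contact_force: [1.1, 0.1, -2.4]
gripper_width: 37.6
```

```bash
python3 - <<'E'
from h import *
snap('wrist','w32');c=calibration('wrist');s,R,psi=st()
for o in (-3,-2,-1,0,1): print(o,proj(c,s['position']+R@[12+o,0,56.6]))
a=cv2.imread('pics/w32.png')[220:440,220:420];cv2.imwrite('pics/w32c.png',cv2.resize(a,None,fx=2.7,fy=2.7,interpolation=cv2.INTER_CUBIC))
go([525.1,-75.5,190])
E
```

```text
-3 (np.float64(314.53118974331136), np.float64(259.5393613714706))
-2 (np.float64(314.5333232927427), np.float64(257.4993134767563))
-1 (np.float64(314.5354627501931), np.float64(255.45361647876257))
0 (np.float64(314.5376081402361), np.float64(253.40224688053084))
1 (np.float64(314.5397594875819), np.float64(251.34518105461055))
pos [565.6  50.7 183.1] psi -1.0274 tilt 0.0041 t 48.8 w 37.6 F [ 0.2  0.6 -1.8]
tool mm [87.  99.9 -6.7] total [ 0.2901  0.3331 -0.0222] rows 3 perrow [ 0.0967  0.111  -0.0074] turn total 0.0 turnrows 0.0
```

View pics/w32c.png

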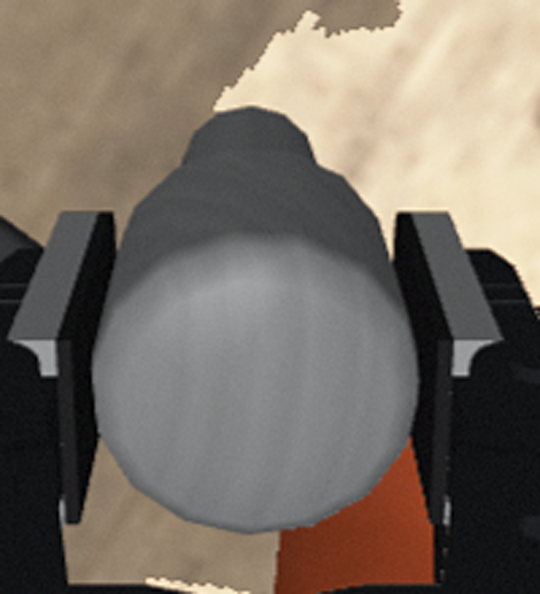

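Request:
drive_tool([
  [-1, [0.1, 0.111, -0.005], 0],
  [-1, [0.1, 0.111, 0], 0],
  [-1, [0.099, 0.111, 0], 0],
  [-1, [0, 0, 0], 0],
  [-1, [0, 0, 0], 0],
  [-1, [0, 0, 0], 0],
])

```text
clock: 49.55
position: [528.1, -76.8, 185.9]
ee_rot: [0.871, -0.491, -0.0, 0.0]
contact_force: [-0.1, 0.3, -1.5]
gripper_width: 37.4
```

```bash
python3 - <<'E'
from h import *
snap('wrist','w33');c=calibration('wrist');np.save('w33.npy',c,allow_pickle=True)
go([526.5,-77.8,110])
a=cv2.imread('pics/w33.png')[140:360,200:440];cv2.imwrite('pics/w33c.png',cv2.resize(a,None,fx=2.7,fy=2.7,interpolation=cv2.INTER_CUBIC))
for p in [(525.1,-75.5),(508.6,-141.5),(591,-92)]:
  print(p,proj(c,[*p,66]),[np.round(proj(c,[p[0]+14.25*np.cos(a-1.0274),p[1]+14.25*np.sin(a-1.0274),66]),1).tolist() for a in (0,np.pi/2,np.pi,-np.pi/2)])
E
```

```text
pos [528.1 -76.7 186. ] psi -1.0255 tilt 0.0008 t 49.6 w 37.1 F [ 0.2  0.1 -1.7]
tool mm [ 0.1  1.9 76. ] total [0.0004 0.0064 0.2535] rows 2 perrow [0.0002 0.0032 0.1267] turn total 0.0 turnrows 0.0
(525.1, -75.5) (np.float64(317.38189334842207), np.float64(246.2379403800229)) [[317.5, 223.8], [294.4, 246.2], [317.3, 268.0], [340.4, 246.3]]
(508.6, -141.5) (np.float64(399.61956917785267), np.float64(168.14825257105366)) [[401.0, 143.3], [375.4, 168.1], [398.2, 192.2], [423.8, 168.2]]
(591, -92) (np.float64(236.47656450049186), np.float64(167.35718264466269)) [[235.3, 142.5], [212.3, 167.3], [237.6, 191.5], [260.7, 167.4]]
```

View pics/w33c.png

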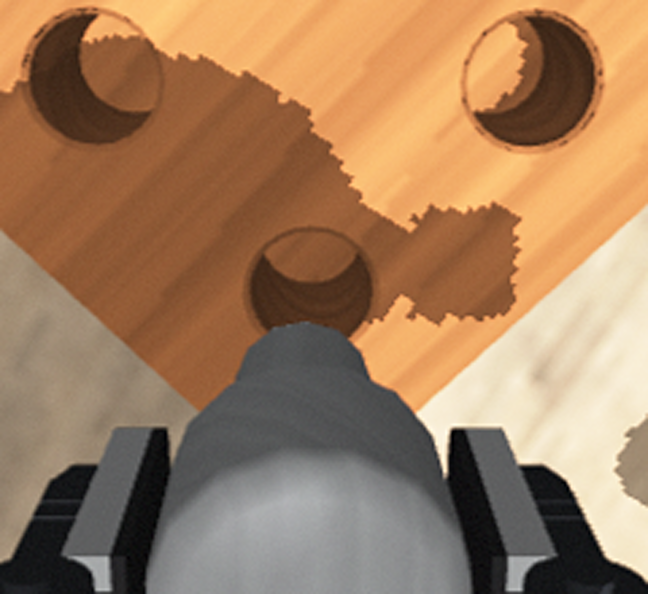

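View pics/w33.png

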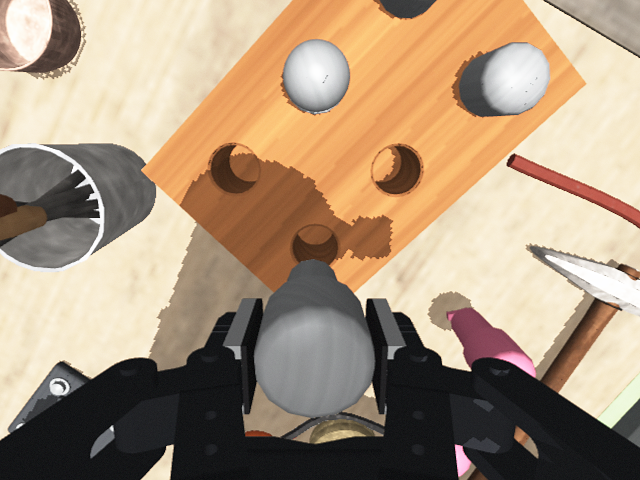

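Request:
drive_tool([
  [-1, [0, 0.004, 0.06], 0],
  [-1, [0, 0, 0.06], 0],
  [-1, [0, 0, 0.05], 0],
  [-1, [0, 0, 0.03], 0],
  [-1, [0, 0, 0.02], 0],
  [-1, [0, 0, 0.02], 0],
  [-1, [0, 0, 0.02], 0],
])

```text
clock: 50.48
position: [527.0, -78.1, 108.5]
ee_rot: [0.871, -0.491, 0.0, -0.0]
contact_force: [-0.6, 0.5, -2.0]
gripper_width: 37.5
```

Request:
drive_tool([
  [-1, [0, 0, 0.015], 0],
  [-1, [0, 0, 0.015], 0],
  [-1, [0, 0, 0.015], 0],
  [-1, [0, 0, 0.015], 0],
  [-1, [0, 0, 0.012], 0],
  [-1, [0, 0, 0.01], 0],
])

```text
clock: 51.22
position: [527.2, -78.0, 83.8]
ee_rot: [0.871, -0.491, 0.0, -0.0]
contact_force: [-0.4, 1.4, -0.2]
gripper_width: 37.3
```

Request:
drive_tool([
  [-1, [0, 0, 0.004], 0],
  [-1, [0, 0, 0.004], 0],
])

```text
clock: 51.48
position: [527.2, -78.0, 81.6]
ee_rot: [0.871, -0.491, 0.0, -0.0]
contact_force: [-0.0, 2.3, -0.6]
gripper_width: 37.3
```

Request:
drive_tool([
  [-1, [0, 0, 0.003], 0],
  [0.3, [0, 0, 0], 0],
  [0.3, [0, 0, 0], 0],
  [0.3, [0, 0, 0], 0],
  [0.3, [0, 0, -0.03], 0],
  [0.3, [0, 0, -0.08], 0],
  [0.3, [0, 0, -0.15], 0],
  [0.3, [0, 0, -0.15], 0],
  [1, [0, 0, -0.15], 0],
  [1, [0, 0, -0.15], 0],
  [1, [0, 0, -0.1], 0],
  [1, [0, 0, 0], 0],
  [1, [0, 0, 0], 0],
])

```text
clock: 53.1
position: [526.3, -78.1, 323.2]
ee_rot: [0.871, -0.491, -0.0, 0.0]
contact_force: [-0.4, 0.4, -0.3]
gripper_width: 85.3
```

```bash
python3 - <<'E'
from h import *
snap('wrist','w34');snap('scene','s34')
c1=np.load('w1.npy',allow_pickle=True).item()
go([614,187,330],0.0);print(st()[0]['joints'].round(2))
a=cv2.imread('pics/s34.png')[180:330,250:400]
b=cv2.imread('pics/s34.png')[150:270,210:310]
cv2.imwrite('pics/s34c.png',np.hstack([cv2.resize(a,(450,450),interpolation=cv2.INTER_CUBIC),cv2.resize(b,(375,450),interpolation=cv2.INTER_CUBIC)])[:,:800])
a=cv2.imread('pics/w1.png')[70:180,20:200];cv2.imwrite('pics/w1p.png',cv2.resize(a,None,fx=4,fy=4,interpolation=cv2.INTER_CUBIC))
E
```

```text
pos [526.3 -78.1 322.5] psi -1.0269 tilt 0.0025 t 53.2 w 85.5 F [0.7 0.5 0.5]
tool mm [-181.5 -212.2   -7.8] total [-0.605  -0.7075 -0.0259] rows 6 perrow [-0.1008 -0.1179 -0.0043] turn total -0.5135 turnrows 6.0
[ 0.16  0.18 -0.08 -0.   -1.32  0.39]
```

View pics/s34c.png

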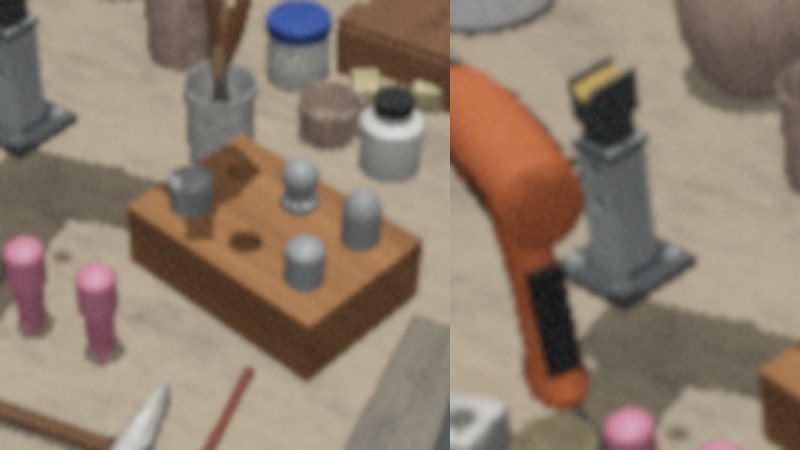

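View pics/w1p.png

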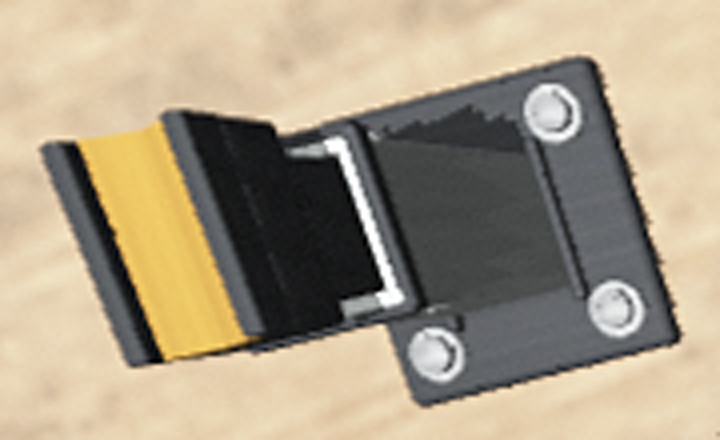

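View pics/w34.png

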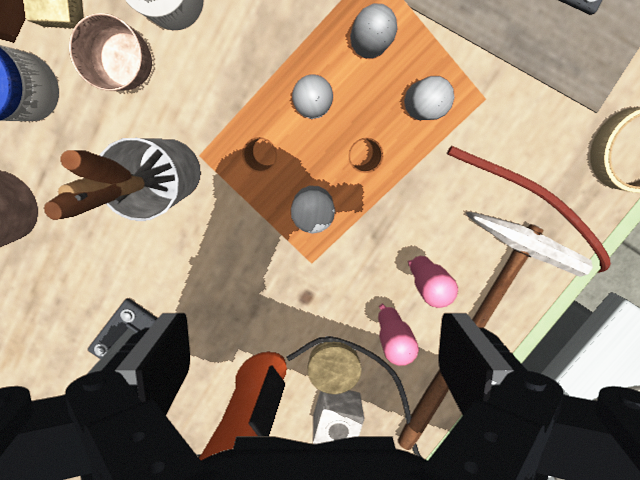

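```bash
python3 - <<'E'
from h import *
t=calibration('top');s=calibration('scene')
def tri(pu,pv):
    L=[]
    for c,(u,v) in((t,pu),(s,pv)):
        p0=ray(c,u,v,0);p1=ray(c,u,v,500);L.append((p0,(p1-p0)/np.linalg.norm(p1-p0)))
    A=sum(np.eye(3)-np.outer(d,d) for _,d in L);b=sum((np.eye(3)-np.outer(d,d))@p for p,d in L);return np.linalg.solve(A,b)
print('lamp L',tri((160,92),(175,115)),'R',tri((270,62),(278,107)))
print('vee',tri((253,150),(251,180)))
print('drill top',tri((215,165),(213,170)), tri((235,205),(238,205)))
print('jar brown',tri((284,72),(291,150)))
E
```

```text
lamp L [609.01518748 438.44484806 290.70708288] R [830.45065977 231.37884588 274.52895921]
vee [631.831518   196.6550234  133.41672094]
drill top [517.24304822 232.69888359 214.75819843] [466.72474894 134.74814066 162.95541345]
jar brown [937.24825599 262.81861553  70.9858642 ]
```

Request:
drive_tool([
  [1, [0, 0, 0], -0.074],
  [1, [0, 0, 0], -0.074],
  [1, [0, 0, 0], -0.074],
  [1, [0, 0, 0], -0.074],
  [1, [0, 0, 0], -0.074],
  [1, [0, 0, 0], -0.074],
  [1, [0, 0, 0], 0],
  [1, [0, 0, 0], 0],
])

```text
clock: 54.2
position: [526.8, -78.1, 323.0]
ee_rot: [0.998, -0.07, -0.001, 0.0]
contact_force: [-0.2, 0.1, -0.2]
gripper_width: 85.8
```

```bash
python3 - <<'E'
from h import *
go([600,187,345],-0.14);print(st()[0]['joints'].round(2))
E
```

```text
pos [526.8 -78.1 323. ] psi -0.1409 tilt 0.0012 t 54.2 w 85.8 F [-0.2  0.1 -0.2]
tool mm [  35.2 -272.8  -22.1] total [ 0.1175 -0.9092 -0.0736] rows 6 perrow [ 0.0196 -0.1515 -0.0123] turn total -0.0004 turnrows 1.0
[ 0.16  0.18 -0.08 -0.   -1.32  1.27]
```

Request:
drive_tool([
  [1, [0.0196, -0.1515, -0.0123], 0],
  [1, [0.0196, -0.1515, -0.0123], 0],
  [1, [0.0196, -0.1515, -0.0123], 0],
  [1, [0.0196, -0.1515, -0.0123], 0],
  [1, [0.0196, -0.1515, -0.0123], 0],
  [1, [0.0196, -0.1515, -0.0123], 0],
  [1, [0, 0, 0], 0],
  [1, [0, 0, 0], 0],
  [1, [0, 0, 0], 0],
])

```text
clock: 55.32
position: [599.4, 186.0, 345.9]
ee_rot: [0.998, -0.07, 0.0, 0.0]
contact_force: [0.0, 0.5, 0.3]
gripper_width: 85.5
```

```bash
python3 - <<'E'
from h import *
snap('wrist','w35');c=calibration('wrist');np.save('w35.npy',c,allow_pickle=True);snap('scene','s35')
go([614,187,250],-0.14)
for z in (10,128,160,180): print(z,proj(c,[614.3,186.9,z]))
E
```

```text
pos [599.5 186.  346.1] psi -0.1403 tilt 0.0004 t 55.42 w 85.3 F [-0.1  0.5  0. ]
tool mm [14.2 -3.  96.1] total [ 0.0475 -0.01    0.3204] rows 2 perrow [ 0.0237 -0.005   0.1602] turn total -0.0002 turnrows 1.0
10 (np.float64(311.4838289842438), np.float64(178.09453714831673))
128 (np.float64(310.6608916563741), np.float64(194.71051619608204))
160 (np.float64(310.33714477776226), np.float64(201.24730966699934))
180 (np.float64(310.1011690661981), np.float64(206.0119100154639))
```

View pics/w35.png

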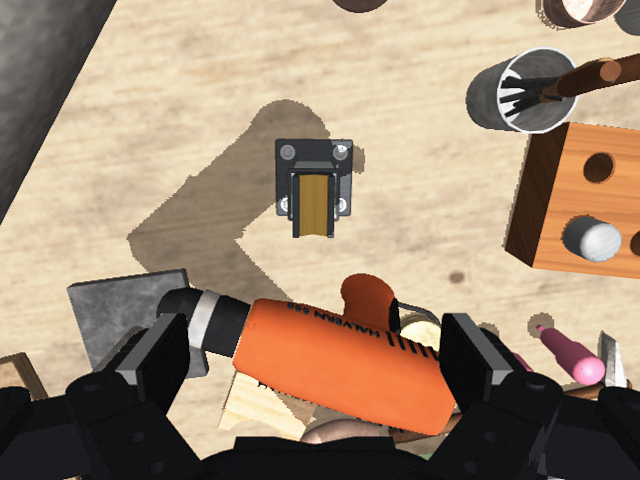

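View pics/s35.png

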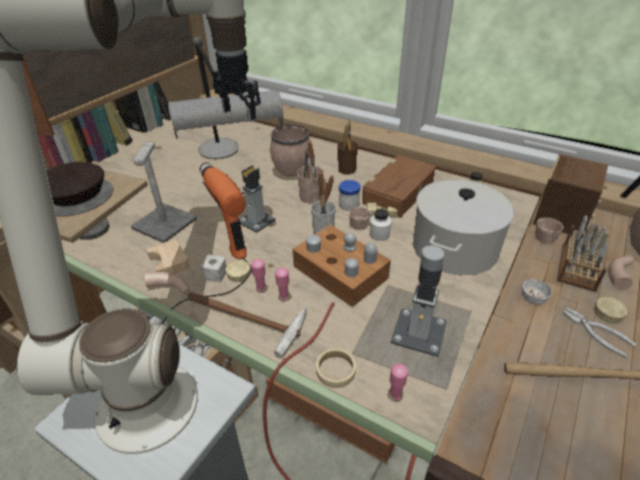

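```bash
python3 - <<'E'
from h import *
c=np.load('w35.npy',allow_pickle=True).item()
a=cv2.imread('pics/w35.png')[130:250,260:370];cv2.imwrite('pics/w35c.png',cv2.resize(a,None,fx=5,fy=5,interpolation=cv2.INTER_CUBIC))
b=cv2.imread('pics/s35.png')[160:230,235:275];cv2.imwrite('pics/s35c.png',cv2.resize(b,None,fx=8,fy=8,interpolation=cv2.INTER_CUBIC))
E
```

```text
(no output)
```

View pics/w35c.png

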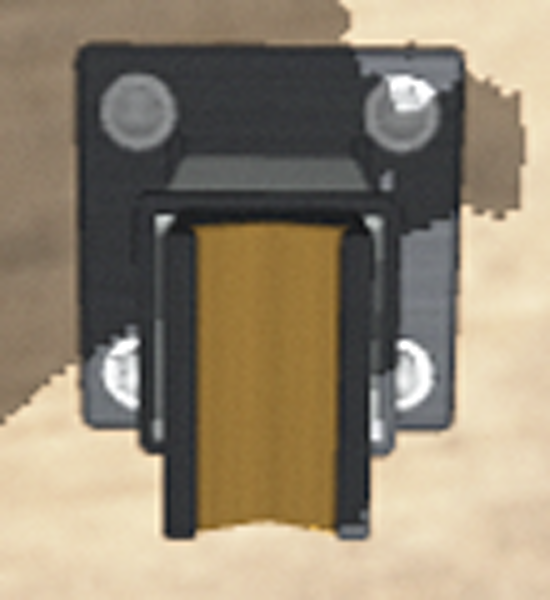

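View pics/s35c.png

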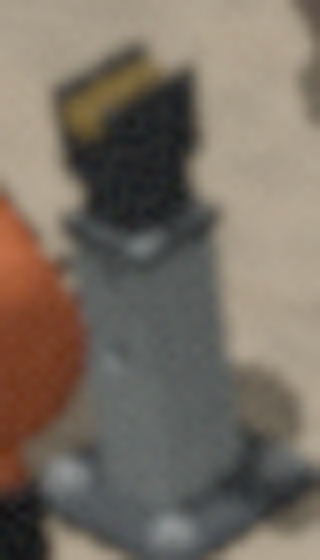

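```bash
python3 - <<'E'
from h import *
c=np.load('w35.npy',allow_pickle=True).item()
for h in (160,165,170,175,180,185,190,195):
    n=ray(c,313.5,237,h);f=ray(c,314,175.6,h);m=(n+f)/2
    w=np.linalg.norm(ray(c,293,237,h)-ray(c,334,237,h))
    print(h,np.linalg.norm(n-f).round(1),m.round(1),'w',w.round(1))
print('base',np.mean([ray(c,260+u/5,130+v/5,10) for u,v in [(138,112),(402,112),(125,374),(408,374)]],0))
print('tube top128',np.mean([ray(c,260+u/5,130+v/5,128) for u,v in [(137,192),(403,192),(142,452),(392,452)]],0))
# scene: vee near-top corners
s=calibration('scene')
for h in (165,175,185,195): print(h,[np.round(proj(s,[614+a*.99+b*.14,185.3-a*.14+b*.99,h]),1).tolist() for a,b in((-22,15),(-22,-15),(22,15),(22,-15))])
E
```

```text
160 47.4 [609.6 184.9 160. ] w 31.9
165 46.7 [610.5 184.8 165. ] w 31.4
170 45.9 [611.5 184.7 170. ] w 30.9
175 45.2 [612.4 184.5 175. ] w 30.4
180 44.4 [613.3 184.4 180. ] w 29.9
185 43.7 [614.2 184.3 185. ] w 29.4
190 43.0 [615.1 184.1 190. ] w 28.9
195 42.2 [616. 184. 195.] w 28.4
base [612.94062127 184.68597704  10.        ]
tube top128 [613.84200082 184.41145604 128.        ]
165 [[241.2, 175.8], [248.7, 179.2], [252.3, 169.5], [259.7, 172.7]]
175 [[240.8, 172.7], [248.2, 176.1], [251.9, 166.4], [259.4, 169.7]]
185 [[240.4, 169.6], [247.8, 173.0], [251.6, 163.4], [259.0, 166.6]]
195 [[239.9, 166.5], [247.4, 169.9], [251.2, 160.3], [258.7, 163.5]]
```

```bash
python3 - <<'E'
from h import *
t=calibration('top');s=calibration('scene');w=np.load('w35.npy',allow_pickle=True).item()
def tri(obs):
    L=[]
    for c,(u,v) in obs:
        p0=ray(c,u,v,0);p1=ray(c,u,v,300);L.append((p0,(p1-p0)/np.linalg.norm(p1-p0)))
    A=sum(np.eye(3)-np.outer(d,d) for _,d in L);b=sum((np.eye(3)-np.outer(d,d))@p for p,d in L);return np.linalg.solve(A,b)
print('chuck',tri([(t,(207,152)),(s,(205,172))]),tri([(w,(172,305)),(s,(205,172))]))
print('body/chuck joint top', tri([(w,(252,330)),(s,(215,178))]))
for z in (60,100,150):print(z,ray(w,255,300,z)[:2].round(),ray(w,390,325,z)[:2].round(),ray(w,185,290,z)[:2].round())
go([613.3,184.5,157])
E
```

```text
chuck [551.97279123 292.58942985 174.0838344 ] [551.77294984 302.95503129 171.72233586]
body/chuck joint top [527.29621069 242.29241232 182.9040876 ]
60 [500. 264.] [451. 124.] [522. 335.]
100 [516. 255.] [472. 129.] [536. 320.]
150 [536. 245.] [498. 135.] [553. 301.]
pos [599.5 186.  346.1] psi -0.1403 tilt 0.0004 t 55.42 w 85.3 F [-0.1  0.5  0. ]
tool mm [ 13.9  -0.4 189.1] total [ 0.0462 -0.0013  0.6304] rows 4 perrow [ 0.0116 -0.0003  0.1576] turn total 0.0 turnrows 0.0
```

Request:
drive_tool([
  [1, [0.0462, -0.001, 0.05], 0],
  [1, [0, 0, 0.12], 0],
  [1, [0, 0, 0.12], 0],
  [1, [0, 0, 0], 0],
  [1, [0, 0, 0], 0],
])

```text
clock: 56.05
position: [614.4, 185.3, 259.8]
ee_rot: [0.998, -0.069, 0.001, -0.0]
contact_force: [1.0, -0.1, 1.3]
gripper_width: 85.4
```

```bash
python3 - <<'E'
from h import *
snap('wrist','w36');c=calibration('wrist')
go([613.3,184.5,157])
print(proj(c,[613.3,184.5,179]),proj(c,[591.5,187.5,179]))
E
```

```text
pos [614.5 185.6 260.5] psi -0.1389 tilt 0.0033 t 56.1 w 85.4 F [-0.5 -0.2  1.4]
tool mm [ -1.4   1.4 103.5] total [-0.0046  0.0046  0.345 ] rows 3 perrow [-0.0015  0.0015  0.115 ] turn total 0.0 turnrows 0.0
(np.float64(316.8087187573287), np.float64(264.3735230334521)) (np.float64(316.7950163093613), np.float64(302.72589192094057))
```

View pics/w36.png

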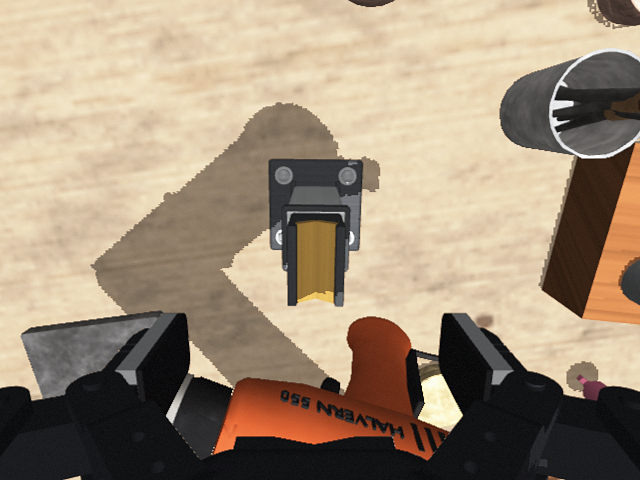

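Request:
drive_tool([
  [1, [-0.004, 0.003, 0.1], 0],
  [1, [0, 0, 0.09], 0],
  [1, [0, 0, 0.07], 0],
  [1, [0, 0, 0.05], 0],
  [1, [0, 0, 0.03], 0],
  [1, [0, 0, 0], 0],
  [1, [0, 0, 0], 0],
])

```text
clock: 56.98
position: [612.6, 185.0, 157.8]
ee_rot: [0.998, -0.069, 0.001, -0.0]
contact_force: [0.3, -0.9, 0.3]
gripper_width: 85.5
```

Request:
drive_tool([
  [-1, [0, 0, 0], 0],
  [-1, [0, 0, 0], 0],
  [-1, [0, 0, 0], 0],
  [-1, [0, 0, 0], 0],
  [-1, [0, 0, 0], 0],
  [-1, [0, 0, 0], 0],
  [-1, [0, 0, 0], 0],
])

```text
clock: 57.85
position: [612.1, 184.8, 156.9]
ee_rot: [0.998, -0.07, 0.0, -0.0]
contact_force: [-1.3, 0.2, 1.5]
gripper_width: 29.6
```

```bash
python3 - <<'E'
from h import *
snap('wrist','w37');snap('scene','s37')
go([613.3,184.5,157]);print(st()[0]['wrist_torque'])
b=cv2.imread('pics/s37.png')[120:240,205:305];cv2.imwrite('pics/s37c.png',cv2.resize(b,None,fx=5,fy=5,interpolation=cv2.INTER_CUBIC))
E
```

```text
pos [612.1 184.8 156.9] psi -0.1391 tilt 0.0004 t 57.95 w 29.3 F [-1.3  0.8  1.4]
tool mm [ 1.2  0.2 -0.1] total [ 0.004   0.0006 -0.0002] rows 1 perrow [ 0.004   0.0006 -0.0002] turn total 0.0 turnrows 0.0
[ 0.31550196  0.19108521 -0.47144996]
```

View pics/w37.png

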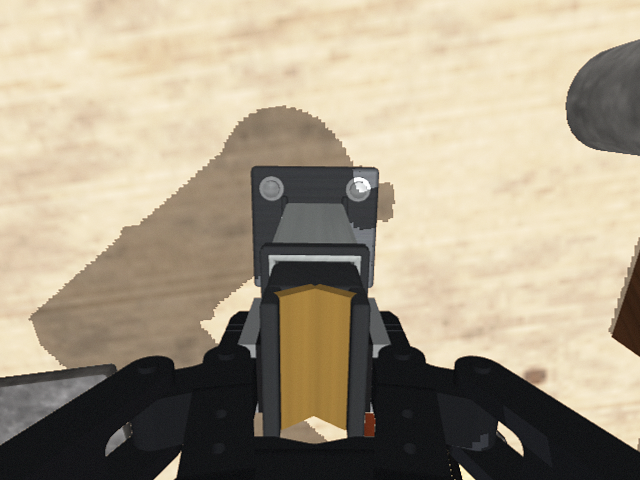

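View pics/s37c.png

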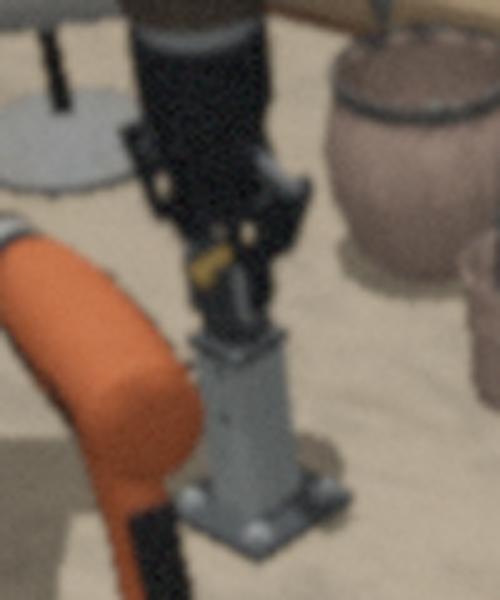

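Gripped at 29.5 mm. Raise slowly, watching the force.

Request:
drive_tool([
  [-1, [0, 0, -0.006], 0],
  [-1, [0, 0, -0.006], 0],
  [-1, [0, 0, -0.006], 0],
  [-1, [0, 0, -0.006], 0],
  [-1, [0, 0, -0.006], 0],
  [-1, [0, 0, -0.006], 0],
  [-1, [0, 0, -0.006], 0],
  [-1, [0, 0, -0.006], 0],
  [-1, [0, 0, -0.006], 0],
  [-1, [0, 0, -0.006], 0],
])

```text
clock: 59.2
position: [612.0, 184.8, 172.0]
ee_rot: [0.998, -0.07, -0.001, -0.0]
contact_force: [4.9, 0.9, -10.7]
gripper_width: 29.5
```

Request:
drive_tool([
  [-1, [0, 0, -0.004], 0],
  [-1, [0, 0, -0.004], 0],
  [-1, [0, 0, -0.004], 0],
])

```text
clock: 59.58
position: [612.1, 184.8, 175.6]
ee_rot: [0.998, -0.07, -0.001, -0.0]
contact_force: [4.8, 1.5, -11.5]
gripper_width: 29.5
```

```bash
python3 - <<'E'
from h import *
snap('scene','s38')
b=cv2.imread('pics/s38.png')[120:240,205:305];cv2.imwrite('pics/s38c.png',cv2.resize(b,None,fx=5,fy=5,interpolation=cv2.INTER_CUBIC))
E
```

```text
(no output)
```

View pics/s38c.png

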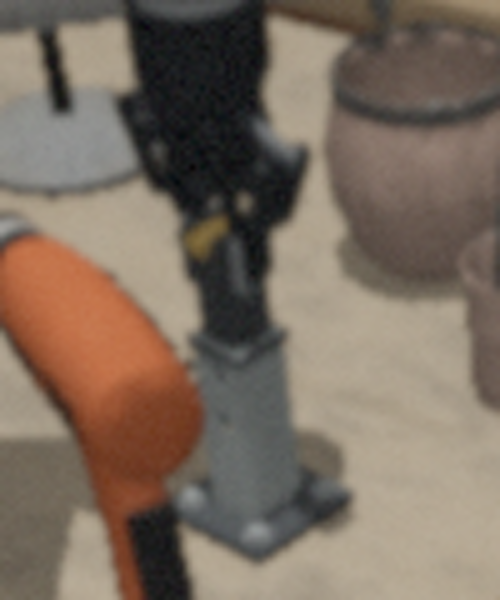

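Request:
drive_tool([
  [-1, [0, 0, -0.004], 0],
  [-1, [0, 0, -0.004], 0],
  [-1, [0, 0, -0.004], 0],
  [-1, [0, 0, -0.004], 0],
  [-1, [0, 0, -0.004], 0],
])

```text
clock: 60.25
position: [612.1, 184.8, 182.2]
ee_rot: [0.998, -0.07, -0.001, 0.0]
contact_force: [4.6, 0.8, -10.1]
gripper_width: 29.3
```

Request:
drive_tool([
  [-1, [0, 0, -0.004], 0],
  [-1, [0, 0, -0.004], 0],
  [-1, [0, 0, -0.004], 0],
])

```text
clock: 60.62
position: [612.0, 184.9, 186.3]
ee_rot: [0.998, -0.07, -0.0, -0.0]
contact_force: [8.0, 1.1, -16.1]
gripper_width: 29.1
```

```bash
python3 - <<'E'
from h import *
snap('scene','s39')
b=cv2.imread('pics/s39.png')[120:240,205:305];cv2.imwrite('pics/s39c.png',cv2.resize(b,None,fx=5,fy=5,interpolation=cv2.INTER_CUBIC))
E
```

```text
(no output)
```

View pics/s39c.png

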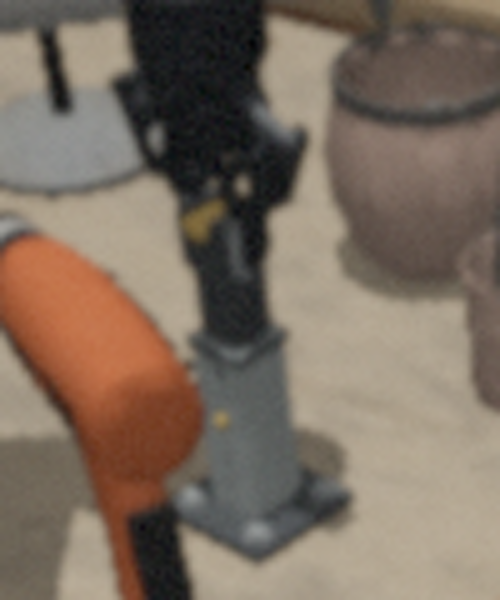

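Force jumped to 16 N and the brass button shows in the lower hole. Test with one small further step.

Request:
drive_tool([
  [-1, [0, 0, -0.003], 0],
  [-1, [0, 0, -0.003], 0],
  [-1, [0, 0, 0], 0],
])

```text
clock: 61.05
position: [612.0, 184.9, 186.4]
ee_rot: [0.998, -0.07, -0.001, -0.0]
contact_force: [8.5, 1.4, -18.7]
gripper_width: 29.3
```

Request:
drive_tool([
  [-1, [0, 0, 0.008], 0],
  [-1, [0, 0, 0.008], 0],
  [-1, [0, 0, 0.006], 0],
  [-1, [0, 0, 0], 0],
])

```text
clock: 61.55
position: [612.1, 184.8, 185.1]
ee_rot: [0.998, -0.069, 0.001, -0.0]
contact_force: [-1.1, 2.0, 4.2]
gripper_width: 29.4
```

Request:
drive_tool([
  [1, [0, 0, 0], 0],
  [1, [0, 0, 0], 0],
  [1, [0, 0, 0], 0],
  [1, [0, 0, 0], 0],
  [1, [0, 0, -0.05], 0],
  [1, [0, 0, -0.1], 0],
  [1, [0, 0, -0.15], 0],
  [1, [0, 0, -0.15], 0],
  [1, [0, 0, -0.1], 0],
  [1, [0, 0, -0.05], 0],
  [1, [0, 0, 0], 0],
  [1, [0, 0, 0], 0],
])

```text
clock: 63.05
position: [611.5, 184.6, 361.4]
ee_rot: [0.998, -0.069, -0.001, 0.001]
contact_force: [0.3, 0.7, 0.6]
gripper_width: 85.4
```

```bash
python3 - <<'E'
from h import *
go([480,20,400])
snap('scene','s40');snap('top','t40')
im=cv2.imread('pics/s40.png')
p=lambda x,y,w,h:cv2.resize(im[y:y+h,x:x+w],(400,300),interpolation=cv2.INTER_CUBIC)
cv2.imwrite('pics/s40c.png',np.vstack([np.hstack([p(215,155,100,75),p(280,215,120,90)]),np.hstack([p(380,240,80,60),p(370,285,100,75)])]))
E
```

```text
pos [611.5 184.6 361.4] psi -0.1388 tilt 0.0032 t 63.05 w 85.4 F [0.3 0.7 0.6]
tool mm [-107.6  181.3  -38.1] total [-0.3586  0.6044 -0.1269] rows 5 perrow [-0.0717  0.1209 -0.0254] turn total 0.0 turnrows 0.0
```

View pics/s40c.png

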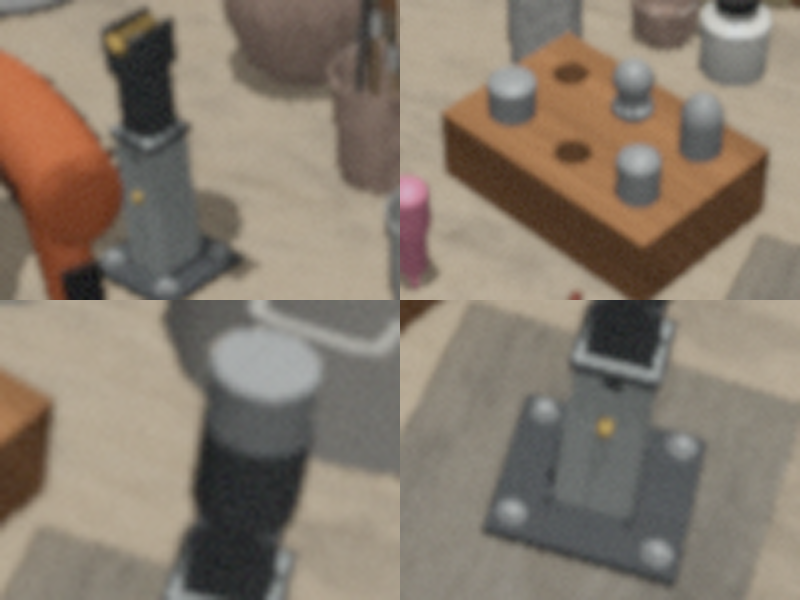

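View pics/s40.png

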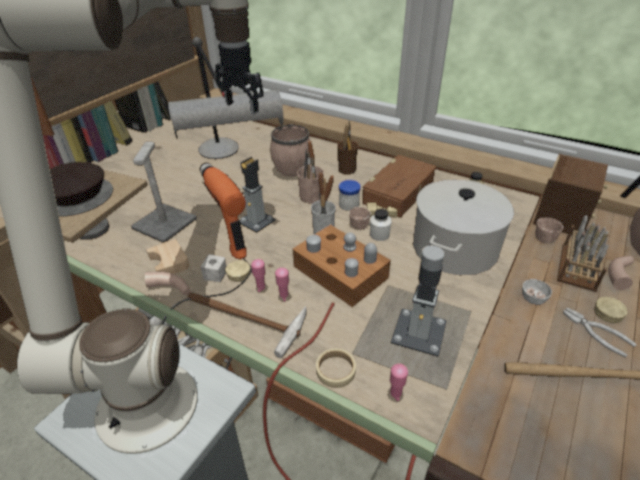

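```bash
python3 - <<'E'
import cv2
a=cv2.imread('pics/top0.png')[20:420,230:560]
cv2.imwrite('pics/top0d.png',cv2.resize(a[:220],None,fx=2.4,fy=2.4,interpolation=cv2.INTER_CUBIC))
E
```

```text
(no output)
```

View pics/top0d.png

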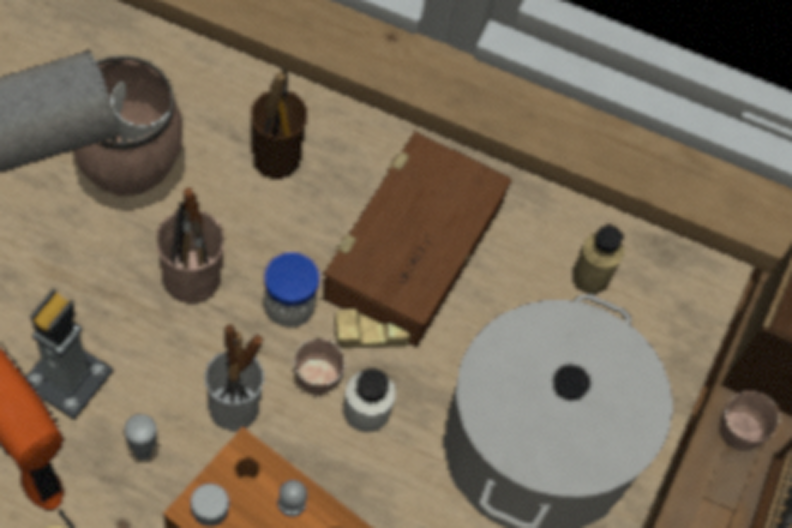

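No third loose stake; everything is in place. Handing in.

```bash
python3 -c "
from h import *
print(read_state()['clock']);print(job_done())"
```

```text
63.15
the job is handed in; nothing more can be done
None
```

I finished every step of the job and handed it in at about 63 s of the 210 s allowed. The hand-in reports no verdict, so the results below are my own checks.

- **Domed stake:** I twisted it 0.96 rad with the post still down, then drew it out with only its own weight on the wrist. It now stands in a hole of the block.
- **Post:** I raised the empty post until its brass button popped out. It then moved only about 3.6 mm when pushed both ways, slightly more than the stated 1.5 mm of play each way. The button shows brass in the lower hole.
- **Flat stake:** It is seated in the raised post. I felt contact at the expected height, and in the pictures its head sits flush on the rim and upright.
- **Block knock:** The block was shifted about 15 mm during the run. I spotted this and measured the holes again before using them.
- **Loose stakes:** Only the bullet and the bun were on the bench; I found no cone in the pictures. Both are now in holes of the block, along with the dome and the untouched ball.
- **Prop:** I raised it until its button popped out; the lift force jumped to about 19 N with no more movement. It also held when pressed back down.

The last scene picture shows both buttons out, all four stakes upright in the block and the bystanders apparently unmoved. The gripper was clear of everything. I could not read the joint heights or seat distances directly, so those rest on force and on positions measured from the pictures, good to about 2 mm.

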